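Pack cleaned dryer rollers and close the tote stack

TASK

Pack the freshly degreased dryer rollers away: pick up the pin tool by its red handle, thread its pin through the bore of each black roller on the yellow saddles, carry every roller there is into the white tote, and never touch a roller with the gripper itself. When all are in, lift the blue tote by a side tab, turn it so that its orange end is over the white tote's plain end, and set it squarely on top, so that it stands on the white tote's rim instead of nesting down on the rollers. Lay the pin tool back on its green mat, lying along the mat, and leave the other things on the bench where they are.

Things in the scene. Friction and masses are not known exactly. Their poses are not given: they have to be found in the camera images.
- pin_tool: Pin tool, 120 g: a red block handle 64 mm long (x), 42 mm wide (y), 30 mm tall, with an 8 mm steel pin out of its +x end, pin axis 21 mm above the handle's underside; the pin ends in a 12 mm ball that keeps a part from slipping off. Origin: centre of the handle's underside; x points along the pin. It lies on the handle's flat underside.
- pin_tip (a point): The far end of the pin: 127 mm from the handle's centre along the tool's x, 21 mm above its underside.
- pin_mid (a point): Mid-length of the whole pin tool, 47.5 mm from the handle's centre along the tool's x, at the height of its underside.
- mat: Green flat mat fixed to the bench, 200 mm long (its x) by 90 mm wide, 2 mm thick, the place of the pin tool. Origin: centre of its underside.
- roller1: Dryer roller, black rubber, white hub faces: a ring 46 mm in outer diameter, 26 mm wide, with a plain 22 mm bore right through, about 70 g. Origin at its centre; x is the bore axis (level, both ends alike). It stands on its tread in a yellow saddle, bore axis 35 mm above the bench, clear to the robot's side for the level pin. Two or three of the three rollers are present.
- roller2: A second roller, the same.
- roller3: A third roller, the same.
- saddle1: Yellow saddle fixed to the bench, 36 mm along the bore axis (x) by 62 mm (y); roller1 stands on its middle, 12 mm up, between two 6 mm high ribs, from which it is lifted straight up. Origin: centre of its underside.
- saddle2: Yellow saddle of roller2, the same.
- saddle3: Yellow saddle of roller3, the same.
- white_tote: White stack-nest tote, loose, 300 g, 170 mm long (x), 160 mm wide at the floor (y), floor 4 mm thick. Low ribs along x leave three lanes centred at y = -50, 0, +50 mm, where rollers stand with their axis along x, 27 mm above the tote's underside. Side walls flare out to a 62 mm high rim at y = +-90 mm. Origin: centre of the underside; the -x end is orange and faces the robot.
- blue_tote: Blue stack-nest tote, empty, 150 g, same shape and frame as the white one. Low on each side are two lugs (x = -65 and +31 mm, 14 mm long, out to y = +-102 mm, undersides at 6 mm). With the same heading as the white tote they drop into its notches (nesting); half a turn round and centred they stand on its rim, the blue underside 56 mm above the white one.
- blue_tote_orange_end (a point): Middle of the blue tote's orange end wall (x = -85 mm, 6 mm above its underside).
- white_tote_orange_end (a point): Middle of the white tote's orange end wall (x = -85 mm, 6 mm above its underside). Both end walls are only 12 mm high, so the pin with a roller can come in and go out level over them. The side walls' rims are 4 mm thick and have notches 24 mm long centred at x = -65 and +31 mm.
- grease_tin: Bystander: tin of grease, 52 mm across, 50 mm high.
- wrench: Bystander: a wrench lying on the bench.
- screwdriver: Bystander: a screwdriver lying on the bench.
- coin_tray: Bystander: black coin tray 110 x 80 x 25 mm.
- scoop_cup: Bystander: yellow measuring cup, 68 mm across, 60 mm high.
- spray_can: Bystander: green bottle, 60 mm across, 150 mm high.
- lint_gasket: Bystander: flat black rubber ring, 90 mm across, lying on the bench.
- blue_tote_tab (a point): Top of the blue tote's +y tab. Each tote has an upright tab on each side at x = 0, y = +-96.5 mm: 10 mm thick (y), 24 mm long (x), from the rim (62 mm) up to 94 mm. A tote can be lifted by one tab pinched from above across its 10 mm, fingertips staying above the rim.
Things that resemble listed ones, but are neither listed nor needed, are in the scene too. Leave any purple look-alike of the pin_tool alone.

How it is judged:
On the way, in this order (a step that is already met when the one before it is completed fails the run):
1. every roller is in the white tote (x of roller1 in the frame of white_tote between -0.075 and 0.075 m and y of roller1 in the frame of white_tote between -0.075 and 0.075 m and z of roller1 in the frame of white_tote between 0.005 and 0.045 m and x of roller2 in the frame of white_tote between -0.075 and 0.075 m and y of roller2 in the frame of white_tote between -0.075 and 0.075 m and z of roller2 in the frame of white_tote between 0.005 and 0.045 m and x of roller3 in the frame of white_tote between -0.075 and 0.075 m and y of roller3 in the frame of white_tote between -0.075 and 0.075 m and z of roller3 in the frame of white_tote between 0.005 and 0.045 m), for 0.2 s.
2. the blue tote stands on the white tote's rim, turned half a turn (x of blue_tote in the frame of white_tote between -0.015 and 0.015 m and y of blue_tote in the frame of white_tote between -0.012 and 0.012 m and z of blue_tote in the frame of white_tote between 0.052 and 0.06 m and x of blue_tote_orange_end in the frame of white_tote above 0.06 m and angle between the x axis of blue_tote and the x axis of white_tote, either way round below 0.12 rad and angle between blue_tote's own z axis and vertical below 0.06 rad and angle between white_tote's own z axis and vertical below 0.05 rad), for 0.2 s.
At the end, for the whole second after the job is handed in: All rollers in the white tote; the blue tote level on its rim (underside 52-60 mm above the white one's), centred within 15 mm lengthwise, 12 mm sideways, 0.12 rad, orange end over plain end; the pin tool flat on the mat, mid-length within 40 mm of its centre, 0.35 rad; at rest (all of step 1 and all of step 2 and horizontal distance between pin_mid and mat below 0.04 m and angle between the x axis of pin_tool and the x axis of mat, either way round below 0.35 rad and height (world z) of each of pin_tool, white_tote below 0.01 m and angle between pin_tool's own z axis and vertical below 0.1 rad and linear speed of each of blue_tote, pin_tool below 0.02 m/s); the robot touches nothing.
It fails at once if the gripper touches a roller (contact force between any of the fingers, the arm and roller1 above 1 N or contact force between any of the fingers, the arm and roller2 above 1 N or contact force between any of the fingers, the arm and roller3 above 1 N).
It fails at once if a bystander is moved by more than 40 mm (distance of any of grease_tin, wrench, screwdriver, coin_tray, scoop_cup, spray_can, lint_gasket from where it was at the start of the episode above 0.04 m).
Of roller1, roller2, roller3 only 2 to 3 are there at a start; the rules pass over those that are not, and their reading is None.
At some moment in a run one of pin_tool, blue_tote may be knocked a few centimetres aside while the robot is not near it.
It also fails if it takes over 210 s, if anything falls off the work surface, if the arm or the gripper's body presses on something with over 40 N, if the wrist force passes 120 N, or if a joint passes its speed limit or range.

ROBOT

A 6-joint arm with a two-finger parallel gripper is mounted at the origin on the work surface. World frame = base frame: x ahead of the robot, y to its left, z up, the work surface at z = 0. Lengths are in m, angles in rad, forces in N, time in s.
With the tool pointing down it reaches from about 0.4 to 0.825 m from the base axis. Payload 7 kg.
Tool frame: the origin (TCP) lies midway between the tips of the shut fingers; the grasp point (between the pads) lies 19 mm behind it; z points along the fingers, y is the line along which they close (so a half turn about z gives the same grasp; the last joint's range is limited). The gripper opens to 88 mm and grips with 3 to 60 N. Pads are 19 mm wide; open, the fingers measure 130 mm over their backs; the gripper's body (78 mm by 193 mm) begins 47 mm behind the grasp point.
Start: joints at [-1.019, 0.359, 0.012, 0, -1.224, -0.288], TCP at [0.176, -0.652, 0.227] pointing down, gripper open.
Joint ranges: [-3.07, 3.07], [-1.43, 2.12], [-1.02, 1.25], [-3.03, 1.67], [-3.05, -0], [-3.03, 3.03]. Speed limits (rad/s): [2.39, 2.39, 3.01, 3.14, 3.14, 3.14].

INTERFACE

Orientations are given as [roll, pitch, yaw] about the fixed x, y, z axes, in that order (R = Rz(yaw) Ry(pitch) Rx(roll)).
In Python, from station import telemetry, eyes, ticket, recognise, trace gives the robot as it stands. The module is installed in compiled form; this text tells all that it offers.
- The arm moves only by the tool servo_tool, never from a script. Its argument "series" is a list that holds one entry, the list of rows, each a list of 4 numbers: the shift along the tool's x, y, z in mm, then the turn about the tool's z in rad. In form: [[[x, y, z, roll], ...]]. A call has exactly 10 rows; each row shifts and turns the commanded pose from where the row before left it, along the tool's axes as they then stand; what a row does not reach is not made up. A row lasts 1/12 s, in which the tool goes at most 41.7 mm and 7.16 degrees, less where a joint would pass 70% of its speed; a pose out of reach is approached as far as the arm can. A call is refused whole if a number of a shift passes 41.7 or a number of a turn 0.125, either way. A call with a gripper value outside its range is refused whole. "claw" is the gripper's target within -1 to 1 (shut at 1, half-way at 0, fully open at -1), set as the call begins (left out, the last holds). The fingers move at their own pace and stop on an object; "grip_force" is the grip in N (left out, the last holds). Time passes only in rows, so rows that do not move let the fingers close, or fill a call up. It gives the time, the measured TCP pose, the force, the opening and the grip force at its end, in the units of the state.
- telemetry.get_state(): the state, without advancing time (a new reading comes with each control period).
- eyes.grab_frame(name): name is "scene" or "top"; returns the picture (384x512x3 uint8, red, green, blue); there is no depth.
- eyes.calibration(name): a dict with "mtx" (3x3 intrinsics, pixels), "rvec" (rotation vector, rad) and "tvec" (3), from world to camera coordinates, as OpenCV has them. Camera axes: x right, y down, z forward; pixel columns grow to the right and rows downward; lengths in m; the calibration is good to about 2 mm. A picture is of the moment at which its call begins. calibration takes no time and is no camera call.
- ticket.job_done(): hands the job in; it is judged then, once.
Trained networks look in the newest picture that a camera, given by its name, has taken for a name from the list of things; names that differ only in an ending like _2 or _b are one class to them, and where a whole thing is asked for, a point or a joint stands for the part that bears it (a point fixed in the world has none). Each returns a list of dicts, best first, with "conf" (0 to 1); they miss things now and then, are a little off and sometimes report something else, mostly with a low value. They report only what shows in the picture. A call takes as long as a camera call. They do not tell look-alikes from the thing itself.
- recognise(camera, name): "position" ([x, y, z] in m, in world coordinates, good to about 4 mm: the middle of the surface that is visible of it).
- trace(camera, name): "mask" (384x512 bool, what is visible of it).
The state is a dict: "t": time; "q": joint angles; "qd": joint speeds; "joint_efforts": joint torques, N m; "eef_pos": TCP position; "ee_rot": TCP orientation; "force": force on the tool from outside, world axes, zero at the start; "moment": the same for the moment, N m; "width": finger opening in m; "gripper_force": force on a finger pad.
Only numpy, scipy, OpenCV 4.12 (cv2) and the standard library are available. Lean on these libraries where they do the work, as an engineer would, in place of code of your own. Each camera call takes 0.05 s, during which the arm holds its last target. There are 200 camera calls.

## Working session

There is one attempt and no reset: what is moved stays moved. The work goes in short steps, Python scripts to look and compute and a tool call to move; the robot and the scene stay as the last step left them, time stands still between calls to the robot, and variables do not carry over. Pictures are saved under pics/ and viewed, at most 14 in all, crops included, and the job is handed in when it is done.

Besides the shell and the picture viewer there is one more tool, called after "Request:" as name([rows], argument=value, ...), one row to a line, values as JSON. servo_tool: Moves the arm, as the interface text tells. Its arguments: {"type":"object","properties":{"series":{"type":"array"},"claw":{"type":"number"},"grip_force":{"type":"number"}},"required":["series"]}

```bash
mkdir -p pics
python3 - <<'E'
from station import telemetry, eyes, recognise
import cv2
s=telemetry.get_state(); print(s['t'],s['eef_pos'],s['ee_rot'],s['width'])
for c in('scene','top'):
    f=eyes.grab_frame(c); cv2.imwrite(f'pics/{c}0.png',cv2.resize(f[:,:,::-1],(800,600),interpolation=cv2.INTER_CUBIC))
    for n in('pin_tool','mat','roller1','saddle1','white_tote','blue_tote','pin_tip','blue_tote_orange_end','white_tote_orange_end','blue_tote_tab'):
        print(c,n,[([round(v,3) for v in d['position']],round(d['conf'],2)) for d in recognise(c,n)][:5])
E
```

```text
0.0 [ 0.17586175 -0.65119329  0.22561832] [ 3.13994615e+00 -1.22182790e-04 -2.87792742e+00] 0.0873972961363314
scene pin_tool [([0.305, 0.244, 0.03], 0.84), ([0.457, -0.075, 0.03], 0.78), ([0.659, 0.448, 0.091], 0.69), ([0.786, 0.141, 0.051], 0.61)]
scene mat [([0.453, -0.007, 0.002], 0.66), ([0.51, 0.398, 0.011], 0.15)]
scene roller1 [([0.552, 0.314, 0.048], 0.73), ([0.502, 0.407, 0.049], 0.6)]
scene saddle1 [([0.747, 0.261, 0.042], 0.67), ([0.613, 0.234, 0.013], 0.57), ([0.509, 0.396, 0.013], 0.53)]
scene white_tote [([0.654, -0.046, 0.012], 0.82), ([0.66, 0.445, 0.091], 0.38), ([0.743, 0.262, 0.04], 0.37)]
scene blue_tote [([0.494, -0.388, 0.011], 0.92)]
scene pin_tip [([0.302, 0.244, 0.027], 0.7), ([0.458, -0.073, 0.029], 0.58), ([0.504, 0.409, 0.051], 0.3)]
scene blue_tote_orange_end [([0.494, -0.386, 0.01], 0.81), ([0.319, 0.457, 0.02], 0.7)]
scene white_tote_orange_end [([0.65, -0.049, 0.01], 0.92)]
scene blue_tote_tab [([0.321, 0.457, 0.021], 0.68), ([0.493, -0.384, 0.011], 0.61), ([0.33, -0.477, 0.015], 0.45)]
top pin_tool [([0.284, 0.243, 0.028], 0.81), ([0.441, -0.078, 0.035], 0.57)]
top mat [([0.431, -0.026, -0.001], 0.6), ([0.766, 0.137, 0.05], 0.51), ([0.772, 0.267, 0.031], 0.41)]
top roller1 [([0.499, 0.406, 0.051], 0.64)]
top saddle1 [([0.49, 0.396, 0.015], 0.53), ([0.612, 0.232, 0.013], 0.43)]
top white_tote [([0.648, -0.032, 0.002], 0.68)]
top blue_tote [([0.517, -0.382, 0.008], 0.77)]
top pin_tip [([0.288, 0.241, 0.029], 0.73), ([0.452, -0.079, 0.033], 0.53)]
top blue_tote_orange_end [([0.518, -0.383, 0.008], 0.84), ([0.45, -0.082, 0.035], 0.48)]
top white_tote_orange_end [([0.648, -0.034, 0.006], 0.95)]
top blue_tote_tab [([0.513, -0.387, 0.008], 0.88), ([0.446, -0.076, 0.031], 0.74)]
```

View pics/scene0.png

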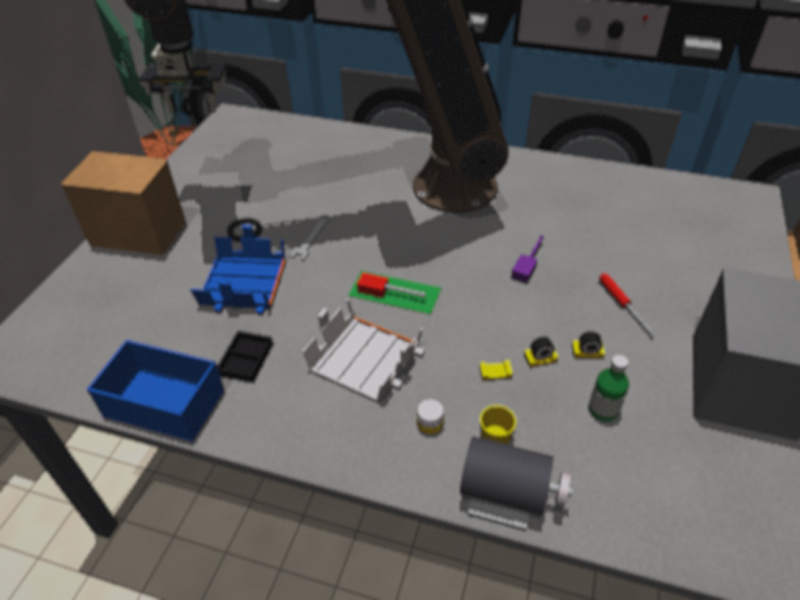

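View pics/top0.png

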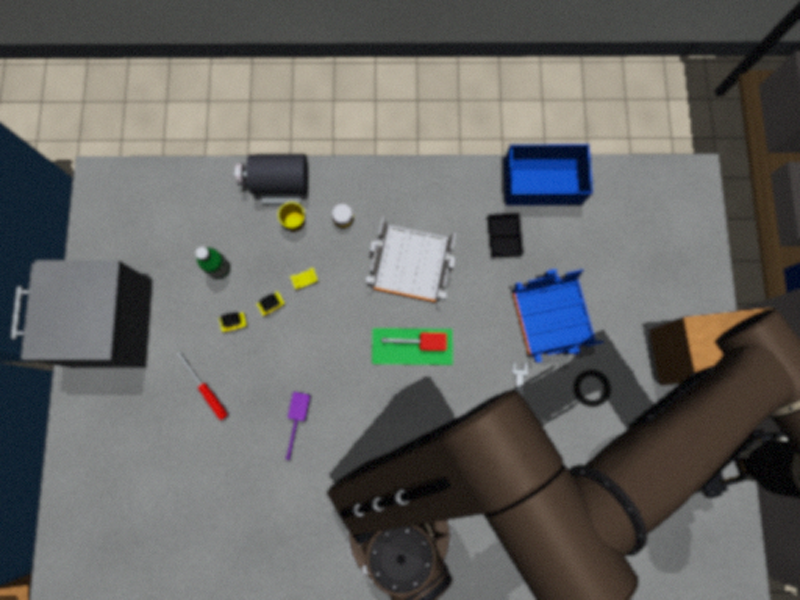

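The red tool on the green mat (top px (433,342)) is the pin tool, and the purple one at (297,405) is the look-alike. There are two rollers, at top px (232,321) and (271,302), and an empty saddle at (304,278). The blue tote with tabs is at (553,315); the plain blue bin at (547,175) is a look-alike. I'll confirm these in one enlarged composite.

```bash
cat > h.py <<'E'
import numpy as np, cv2
from station import telemetry, eyes, recognise, trace
def cal(c):
    k=eyes.calibration(c); return np.array(k['mtx'],float),np.array(k['rvec'],float).reshape(3,1),np.array(k['tvec'],float).reshape(3,1)
def proj(c,P):
    K,r,t=cal(c); return cv2.projectPoints(np.array(P,float).reshape(-1,3),r,t,K,None)[0].reshape(-1,2)
def back(c,uv,z):
    K,r,t=cal(c); R=cv2.Rodrigues(r)[0]; C=-R.T@t
    d=R.T@np.linalg.inv(K)@np.c_[np.atleast_2d(uv),np.ones(len(np.atleast_2d(uv)))].T
    return (C+d*((z-C[2])/d[2])).T
def grab(c): 
    f=eyes.grab_frame(c); np.save(f'{c}.npy',f); return f
E
python3 - <<'E'
from h import *
T=[];
def crop(c,x0,y0,w=85,h=64): 
    f=np.load(c+'.npy')[y0:y0+h,x0:x0+w,::-1]; return cv2.resize(f,(400,300),interpolation=cv2.INTER_CUBIC)
for c in('top','scene'): grab(c)
im=np.vstack([np.hstack([crop('top',135,165),crop('scene',300,195)]),np.hstack([crop('top',225,135,120,90),crop('scene',185,165,120,90)])])
cv2.imwrite('pics/c1.png',im)
for c in('top','scene'):
    K,r,t=cal(c);print(c,K[0,0],(-cv2.Rodrigues(r)[0].T@t).ravel())
E
```

```text
top 397.5916534193327 [0.25091795 0.01602378 1.53271776]
scene 419.2440132108247 [1.46810114 0.31187944 1.05915628]
```

View pics/c1.png

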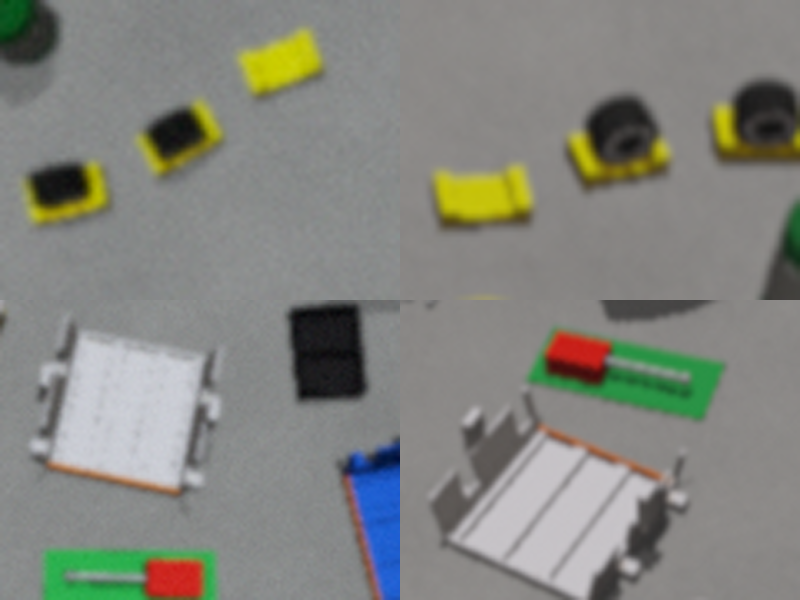

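```bash
cat >> h.py <<'E'
from scipy.optimize import minimize
S=6
def box(x0,x1,y0,y1,z0,z1): return np.array([[x,y,z] for x in(x0,x1) for y in(y0,y1) for z in(z0,z1)])/1000.
def cylx(r,h,z): a=np.linspace(0,2*np.pi,32); return np.array([[s*h,r*np.cos(b),z+r*np.sin(b)] for s in(-1,1) for b in a])/1000.
def world(P,p): c,s=np.cos(p[2]),np.sin(p[2]); return np.c_[p[0]+c*P[:,0]-s*P[:,1],p[1]+s*P[:,0]+c*P[:,1],P[:,2]]
def fit(parts,masks,p0,win=34):
    """masks {cam: bool}; parts convex point sets; fit x,y,yaw by silhouette"""
    W={}
    for c,m in masks.items():
        u=proj(c,[[p0[0],p0[1],.02]])[0].astype(int); x0,y0=u-win
        W[c]=(x0,y0,m[max(y0,0):y0+2*win,max(x0,0):x0+2*win].astype(float))
    def cost(q):
        p=np.array(p0)+q*[.01,.01,.1]; e=0
        for c,(x0,y0,m) in W.items():
            im=np.zeros((m.shape[0]*S,m.shape[1]*S),np.uint8)
            for P in parts:
                uv=(proj(c,world(P,p))-[max(x0,0),max(y0,0)]+.5)*S
                cv2.fillConvexPoly(im,cv2.convexHull((uv*16).astype(np.int32)),1,shift=4)
            a=cv2.resize(im.astype(np.float32),m.shape[::-1],interpolation=cv2.INTER_AREA)
            e+=np.abs(a-m).sum()/m.sum()
        return e
    best=min((minimize(cost,np.array(s,float),method='Nelder-Mead',options=dict(initial_simplex=np.array(s)+np.vstack([np.zeros(3),np.eye(3)*[1.5,1.5,2]]))) for s in([0,0,0],[0,0,-2.],[0,0,2.])),key=lambda r:r.fun)
    return (np.array(p0)+best.x*[.01,.01,.1]).round(4),round(best.fun,3)
def hsv(f): return cv2.cvtColor(f,cv2.COLOR_RGB2HSV).transpose(2,0,1).astype(int)
def mask(f,k):
    h,s,v=hsv(f)
    m={'red':((h<8)|(h>172))&(s>150)&(v>90),'orange':(h>=8)&(h<18)&(s>110)&(v>90),
     'yellow':(h>22)&(h<34)&(s>130)&(v>70),'dark':(v<75)&(s<110),'green':(h>50)&(h<75)&(s>120),
     'blue':(h>100)&(h<125)&(s>140)&(v>70),'white':(v>165)&(s<60)}[k]
    return m
saddle=[box(-18,18,-31,31,0,12),box(-18,18,25,31,0,18),box(-18,18,-31,-25,0,18)]
roller=[cylx(23,13,35)]
handle=[box(-32,32,-21,21,2,32)]
E
python3 - <<'E'
from h import *
F={c:np.load(c+'.npy') for c in('top','scene')}
for n,p in(('A',(.495,.405,-.1)),('B',(.552,.314,.35))):
    M={}
    for c in F:
        m=(mask(F[c],'yellow')|mask(F[c],'dark')).astype(np.uint8)
        m=cv2.morphologyEx(m,cv2.MORPH_CLOSE,np.ones((5,5),np.uint8)); 
        l,L=cv2.connectedComponents(m)[:2]; u=proj(c,[[p[0],p[1],.03]])[0].astype(int)
        M[c]=L==L[u[1],u[0]]; print(n,c,u,L[u[1],u[0]],M[c].sum())
    print(n,fit(saddle+roller,M,p,24),[fit(saddle+roller,{c:M[c]},p,24) for c in M])
p=(.455,-.075,1.57)
M={c:mask(F[c],'red') for c in F}; print('handle',fit(handle,M,p,15),[fit(handle,{c:M[c]},p,15) for c in M])
M={c:cv2.morphologyEx((mask(F[c],'red')|mask(F[c],'green')).astype(np.uint8),cv2.MORPH_CLOSE,np.ones((5,5)))>0 for c in F}
print('mat',fit([box(-100,100,-45,45,0,2),*handle] and [box(-100,100,-45,45,0,2)],{'top':mask(F['top'],'green')|M['top']},(.44,-.02,1.57),40))
for n,k,p in(('white','white',(.66,-.04,-.15)),('blue','blue',(.52,-.39,-1.4))):
    m=mask(F['top'],k)|mask(F['top'],'orange')
    print(n,m.sum(),fit([box(-85,85,-80,80,0,10)],{'top':m},p,38))
    for c in F:
        o=mask(F[c],'orange'); u=proj(c,[[p[0],p[1],.01]])[0]; yy,xx=np.nonzero(o); k2=np.hypot(xx-u[0],yy-u[1])<45
        w=back(c,np.c_[xx,yy][k2]+0.,.012)[:,:2]; d=cv2.fitLine(w.astype(np.float32),cv2.DIST_L2,0,.01,.01).ravel(); print(n,c,'orange line',len(w),d,w[(w@d[:2]).argmin()],w[(w@d[:2]).argmax()])
E
```

```text
A top [148 205] 22 169
A scene [375 218] 44 246Traceback (most recent call last):
  File "<stdin>", line 10, in <module>
  File "h.py", line 34, in fit
    best=min((minimize(cost,np.array(s,float),method='Nelder-Mead',options=dict(initial_simplex=np.array(s)+np.vstack([np.zeros(3),np.eye(3)*[1.5,1.5,2]]))) for s in([0,0,0],[0,0,-2.],[0,0,2.])),key=lambda r:r.fun)
  File "h.py", line 34, in <genexpr>
    best=min((minimize(cost,np.array(s,float),method='Nelder-Mead',options=dict(initial_simplex=np.array(s)+np.vstack([np.zeros(3),np.eye(3)*[1.5,1.5,2]]))) for s in([0,0,0],[0,0,-2.],[0,0,2.])),key=lambda r:r.fun)
              ~~~~~~~~^^^^^^^^^^^^^^^^^^^^^^^^^^^^^^^^^^^^^^^^^^^^^^^^^^^^^^^^^^^^^^^^^^^^^^^^^^^^^^^^^^^^^^^^^^^^^^^^^^^^^^^^^^^^^^^^^^^^^^^^^^^^^^^^^^^^^^
    res = _minimize_neldermead(fun, x0, args, callback, bounds=bounds,
                               **options)
    fxr = func(xr)
    fx = function(np.copy(x), *(wrapper_args + args))
  File "h.py", line 29, in cost
    uv=(proj(c,world(P,p))-[max(x0,0),max(y0,0)]+.5)*S
        ~~~~^^^^^^^^^^^^^^
  File "h.py", line 6, in proj
    K,r,t=cal(c); return cv2.projectPoints(np.array(P,float).reshape(-1,3),r,t,K,None)[0].reshape(-1,2)
          ~~~^^^
  File "h.py", line 4, in cal
    k=eyes.calibration(c); return np.array(k['mtx'],float),np.array(k['rvec'],float).reshape(3,1),np.array(k['tvec'],float).reshape(3,1)
ValueError: time passes only in moves, steps and waits
```

```bash
sed -i 's/^def cal(c):/import functools\n@functools.lru_cache\ndef cal(c):/' h.py
cat > m1.py <<'E'
from h import *
F={c:np.load(c+'.npy') for c in('top','scene')}
for n,p in(('A',(.495,.405,-.1)),('B',(.552,.314,.35))):
    M={}
    for c in F:
        m=(mask(F[c],'yellow')|mask(F[c],'dark')).astype(np.uint8)
        m=cv2.morphologyEx(m,cv2.MORPH_CLOSE,np.ones((5,5),np.uint8)); 
        l,L=cv2.connectedComponents(m)[:2]; u=proj(c,[[p[0],p[1],.03]])[0].astype(int)
        M[c]=L==L[u[1],u[0]]
    print(n,fit(saddle+roller,M,p,24),[fit(saddle+roller,{c:M[c]},p,24) for c in M])
p=(.455,-.075,1.57)
M={c:mask(F[c],'red') for c in F}; print('handle',fit(handle,M,p,15),[fit(handle,{c:M[c]},p,15) for c in M])
m=cv2.morphologyEx((mask(F['top'],'red')|mask(F['top'],'green')).astype(np.uint8),cv2.MORPH_CLOSE,np.ones((5,5)))>0
print('mat',fit([box(-100,100,-45,45,0,2)],{'top':m},(.44,-.02,1.57),40))
for n,k,p in(('white','white',(.66,-.04,-.15)),('blue','blue',(.52,-.39,-1.4))):
    m=mask(F['top'],k)|mask(F['top'],'orange')
    print(n,fit([box(-85,85,-80,80,0,10)],{'top':m},p,38))
    for c in F:
        o=mask(F[c],'orange'); u=proj(c,[[p[0],p[1],.01]])[0]; yy,xx=np.nonzero(o); k2=np.hypot(xx-u[0],yy-u[1])<45
        w=back(c,np.c_[xx,yy][k2]+0.,.012)[:,:2]; d=cv2.fitLine(w.astype(np.float32),cv2.DIST_L2,0,.01,.01).ravel(); print(n,c,'orange',len(w),np.arctan2(d[1],d[0]).round(3),w[(w@d[:2]).argmin()].round(3),w[(w@d[:2]).argmax()].round(3))
E
time python3 m1.py
```

```text
A (array([0.4983, 0.4109, 0.2845]), np.float64(0.492)) [(array([0.4988, 0.4109, 0.2743]), np.float64(0.116)), (array([0.494 , 0.4105, 0.284 ]), np.float64(0.352))]
B (array([0.5425, 0.3184, 0.5345]), np.float64(0.464)) [(array([0.5433, 0.3189, 0.5059]), np.float64(0.198)), (array([0.5405, 0.3182, 0.6347]), np.float64(0.254))]
handle (array([ 0.446 , -0.0838,  1.7367]), np.float64(1.119)) [(array([ 0.4463, -0.0829,  1.4192]), np.float64(0.308)), (array([ 0.4346, -0.0886,  1.9269]), np.float64(0.719))]
mat (array([ 0.4389, -0.0335,  1.5654]), np.float64(0.042))
white (array([ 0.6496, -0.0307, -0.2081]), np.float64(0.144))
white top orange 37 1.358 [ 0.55  -0.091] [0.583 0.057]
white scene orange 40 1.36 [ 0.553 -0.077] [0.579 0.045]
blue (array([ 0.5109, -0.3871, -1.327 ]), np.float64(0.201))
blue top orange 3 0.199 [ 0.425 -0.315] [ 0.487 -0.303]
blue scene orange 30 0.21 [ 0.423 -0.315] [ 0.564 -0.287]
real	0m1.041s
user	0m1.615s
sys	0m0.052s
```

Run:
```python
from h import *
for c,win in(('top',20),('scene',24)):
    f=np.load(c+'.npy'); h,s,v=hsv(f); u=proj(c,[[.446,-.08,.03]])[0].astype(int)
    m=((h<8)|(h>172))&(s>120)&(v>60); m[:u[1]-win]=0; m[u[1]+win:]=0; m[:,:u[0]-win]=0; m[:,u[0]+win:]=0
    yy,xx=np.nonzero(m); print(c,u,m.sum(),xx.mean(),yy.mean(),xx.min(),xx.max(),yy.min(),yy.max(), back(c,[[xx.mean(),yy.mean()]],.03 if c=='top' else .024).round(4))
    print(fit(handle,{c:m},(.446,-.08,1.57),win), fit(handle,{c:m},(.446,-.08,1.4),win))
    # predicted pin
    print(proj(c,[[.446,.05,.023],[.446,-.05,.023]]).round(1))
```

```text
top [275 218] 159 276.4842767295597 218.40251572327045 269 284 213 223 [[ 0.4446 -0.0823  0.03  ]]
(array([ 0.4461, -0.0805,  1.5659]), np.float64(0.303)) (array([ 0.4464, -0.0816,  1.4267]), np.float64(0.307))
[[241.7 218.4]
 [267.9 218.3]]
scene [238 179] 190 237.93684210526317 181.47894736842105 229 247 175 188 [[ 0.4506 -0.0827  0.024 ]]
(array([ 0.4427, -0.0849,  1.8617]), np.float64(0.371)) (array([ 0.4429, -0.0845,  1.8853]), np.float64(0.371))
[[274.  188.1]
 [247.  182.6]]
```

Add to h.py:
```python
def go(x,y,z,yaw):
    s=telemetry.get_state(); p=s['eef_pos']; w=s['ee_rot'][2]
    r=(w-yaw+np.pi)%(2*np.pi)-np.pi
    d=np.array([x,y,z])-p
    print('t',round(s['t'],2),'p',np.round(p,4),'rpy',np.round(s['ee_rot'],3),'w',round(s['width'],4),'F',np.round(s['force'],1),'gf',np.round(s['gripper_force'],1))
    print(' roll',round(r,3),'then xyz mm',np.round([1e3*(np.cos(yaw)*d[0]+np.sin(yaw)*d[1]),1e3*(np.sin(yaw)*d[0]-np.cos(yaw)*d[1]),-1e3*d[2]],1))
```

```text
(no output)
```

Request:
servo_tool([
  [[0,0,0,-0.12],[0,0,0,-0.12],[0,0,0,-0.12],[0,0,0,-0.12],[0,0,0,-0.12],[0,0,0,-0.12],[0,0,0,-0.12],[0,0,0,-0.12],[0,0,0,-0.12],[0,0,0,-0.12]],
], claw=-1, grip_force=40)

```text
t: 2.03
eef_pos: [0.176, -0.6517, 0.2266]
ee_rot: [-3.142, -0.0, -1.672]
force: [0.3, 0.2, 0.5]
width: 0.0873
gripper_force: 0.0
```

Request:
servo_tool([
  [[0,0,0,-0.107],[-30,-14.2,0,0],[-30,-14.2,0,0],[-30,-14.2,0,0],[-30,-14.2,0,0],[-30,-14.2,0,0],[-30,-14.2,0,0],[-30,-14.2,0,0],[-30,-14.2,0,0],[-30,-14.2,0,0]],
])

```text
t: 2.87
eef_pos: [0.3041, -0.3802, 0.2268]
ee_rot: [-3.141, -0.0, -1.571]
force: [0.1, -0.2, -0.1]
width: 0.0875
gripper_force: 0.0
```

Request:
servo_tool([
  [[-30,-14.2,0,0],[-30,-14.2,0,0],[-30,-14.2,0,0],[-30,-14.2,0,0],[-30,-14.2,0,0],[-30,-14.2,0,0],[-30,-14.2,0,0],[-30,-14.2,0,0],[-30,-14.2,0,0],[0,0,0,0]],
])

```text
t: 3.7
eef_pos: [0.4338, -0.108, 0.227]
ee_rot: [-3.14, 0.0, -1.567]
force: [-0.4, 0.2, -0.2]
width: 0.0877
gripper_force: 0.0
```

```bash
python3 -c "
from h import *
go(.446,-.082,.1,-np.pi/2);print(telemetry.get_state()['q'].round(3) if hasattr(telemetry.get_state()['q'],'round') else telemetry.get_state()['q'])"
```

```text
t 3.7 p [ 0.4338 -0.108   0.227 ] rpy [-3.14   0.    -1.567] w 0.0877 F [-0.4  0.2 -0.2] gf 0.0
 roll 0.003 then xyz mm [-26.  -12.2 127. ]
[ 0.199 -0.029 -0.463 -0.    -1.135 -0.196]
```

Request:
servo_tool([
  [[-13,-6.1,15,0.003],[-13,-6.1,15,0],[0,0,30,0],[0,0,30,0],[0,0,30,0],[0,0,30,0],[0,0,25,0],[0,0,20,0],[0,0,12,0],[0,0,12,0]],
])

```text
t: 4.53
eef_pos: [0.4434, -0.0859, 0.0065]
ee_rot: [3.141, -0.0, -1.574]
force: [-0.3, 0.5, 0.3]
width: 0.0876
gripper_force: 0.0
```

Request:
servo_tool([
  [[0,0,0,0],[0,0,0,0],[0,0,0,0],[0,0,0,0],[0,0,0,0],[0,0,0,0],[0,0,0,0],[0,0,0,0],[0,0,0,0],[0,0,0,0]],
], claw=0.5)

```text
t: 5.37
eef_pos: [0.4448, -0.0855, 0.0082]
ee_rot: [-3.14, 0.0, -1.573]
force: [-0.1, 0.8, 7.8]
width: 0.0416
gripper_force: 40.0
```

Request:
servo_tool([
  [[0,0,-5,0],[0,0,-10,0],[0,0,-15,0],[0,0,-20,0],[0,0,-20,0],[0,0,-20,0],[0,0,-20,0],[0,0,-10,0],[0,0,0,0],[0,0,0,0]],
], claw=1)

```text
t: 6.2
eef_pos: [0.4434, -0.0856, 0.1276]
ee_rot: [-3.141, 0.001, -1.574]
force: [-0.1, -0.3, -1.7]
width: 0.042
gripper_force: 40.0
```

Run:
```python
from h import *
go(.446,-.082,.1,-np.pi/2)
p=telemetry.get_state()['eef_pos']
ims=[]
for c in('top','scene'):
    f=grab(c); tip=[p[0],p[1]+.130,p[2]-.006+.021]; u=proj(c,[tip,[p[0],p[1]+.035,tip[2]]]); print(c,u.round(1))
    x0,y0=(u.mean(0)-[40,30]).astype(int); print(x0,y0); ims.append(cv2.resize(f[y0:y0+60,x0:x0+80,::-1],(400,300),interpolation=cv2.INTER_CUBIC))
cv2.imwrite('pics/grip.png',np.hstack(ims))
```

```text
t 6.2 p [ 0.4434 -0.0856  0.1276] rpy [-3.141e+00  1.000e-03 -1.574e+00] w 0.042 F [-0.1 -0.3 -1.7] gf 40.0
 roll -0.003 then xyz mm [-3.6 -2.6 27.6]
top [[242.6 214.8]
 [269.5 214.7]]
216 184
scene [[273.2 161.6]
 [246.1 156.5]]
219 129
```

View pics/grip.png

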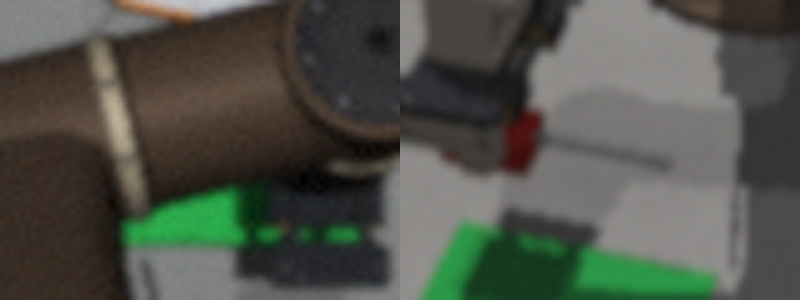

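Run:
```python
from h import *
ims=[]
for p in((.4985,.4109,.275),(.543,.3187,.52)):
    row=[]
    for c in('top','scene'):
        f=np.load(c+'.npy'); u=proj(c,[[p[0],p[1],.02]])[0]; x0,y0=(u-[20,15]).astype(int)
        im=cv2.resize(f[y0:y0+30,x0:x0+40,::-1],(400,300),interpolation=cv2.INTER_CUBIC)
        for P,col in zip(saddle+roller,[(255,0,0)]*3+[(0,0,255)]):
            h=cv2.convexHull(((proj(c,world(P,p))-[x0,y0]+.5)*10).astype(np.int32)); cv2.polylines(im,[h],True,col,1)
        a=np.linspace(0,6.3,20)
        for s in(-13,13):
            cc=np.array([[s,11*np.cos(t),35+11*np.sin(t)] for t in a])/1000
            cv2.polylines(im,[((proj(c,world(cc,p))-[x0,y0]+.5)*10).astype(np.int32)],False,(0,255,0),1)
        row.append(im)
    ims.append(np.hstack(row))
cv2.imwrite('pics/ov.png',np.vstack(ims))
```

```text
(no output)
```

View pics/ov.png

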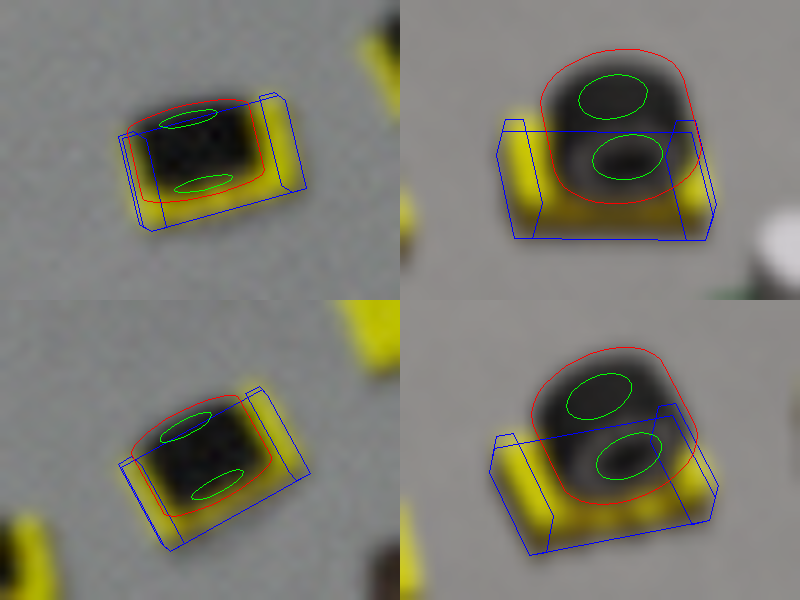

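Request:
servo_tool([
  [[0,0,0,0.12],[0,0,0,0.12],[0,0,0,0.12],[0,0,0,0.12],[0,0,0,0.12],[0,0,0,0.12],[0,0,0,0.12],[0,0,0,0.12],[0,0,0,0.12],[0,0,0,0.12]],
])

```text
t: 7.13
eef_pos: [0.4428, -0.0858, 0.1261]
ee_rot: [3.141, -0.003, -2.78]
force: [0.0, -0.1, -1.5]
width: 0.0417
gripper_force: 40.0
```

Request:
servo_tool([
  [[0,0,0,0.098],[0,0,0,0],[0,0,0,0],[0,0,0,0],[0,0,0,0],[0,0,0,0],[0,0,0,0],[0,0,0,0],[0,0,0,0],[0,0,0,0]],
])

```text
t: 7.97
eef_pos: [0.4438, -0.0856, 0.1276]
ee_rot: [3.142, 0.0, -2.872]
force: [0.2, 0.5, -0.4]
width: 0.0421
gripper_force: 40.0
```

```bash
python3 -c "
from h import *
go(.47,.15,.1276,.27-np.pi);go(.341,.3675,.1276,.27-np.pi)"
```

```text
t 7.97 p [ 0.4438 -0.0856  0.1276] rpy [ 3.142  0.    -2.872] w 0.0421 F [ 0.2  0.5 -0.4] gf 40.0
 roll 0.0 then xyz mm [-88.1 220.1  -0. ]
t 7.97 p [ 0.4438 -0.0856  0.1276] rpy [ 3.142  0.    -2.872] w 0.0421 F [ 0.2  0.5 -0.4] gf 40.0
 roll 0.0 then xyz mm [-21.8 464.2  -0. ]
```

Request:
servo_tool([
  [[-11,27.5,0,0],[-11,27.5,0,0],[-11,27.5,0,0],[-11,27.5,0,0],[-11,27.5,0,0],[-11,27.5,0,0],[-11,27.5,0,0],[-11,27.5,0,0],[8.3,30.5,0,0],[8.3,30.5,0,0]],
])

```text
t: 8.8
eef_pos: [0.4376, 0.2057, 0.1273]
ee_rot: [-3.141, -0.0, -2.872]
force: [0.8, 1.0, -2.2]
width: 0.0419
gripper_force: 40.0
```

Request:
servo_tool([
  [[8.3,30.5,0,0],[8.3,30.5,0,0],[8.3,30.5,0,0],[8.3,30.5,0,0],[8.3,30.5,0,0],[8.3,30.5,0,0],[0,0,10,0],[0,0,15,0],[0,0,0,0],[0,0,0,0]],
])

```text
t: 9.63
eef_pos: [0.3407, 0.3667, 0.1021]
ee_rot: [-3.14, -0.001, -2.871]
force: [-1.1, 0.9, 0.2]
width: 0.0418
gripper_force: 40.0
```

View pics/tip.png

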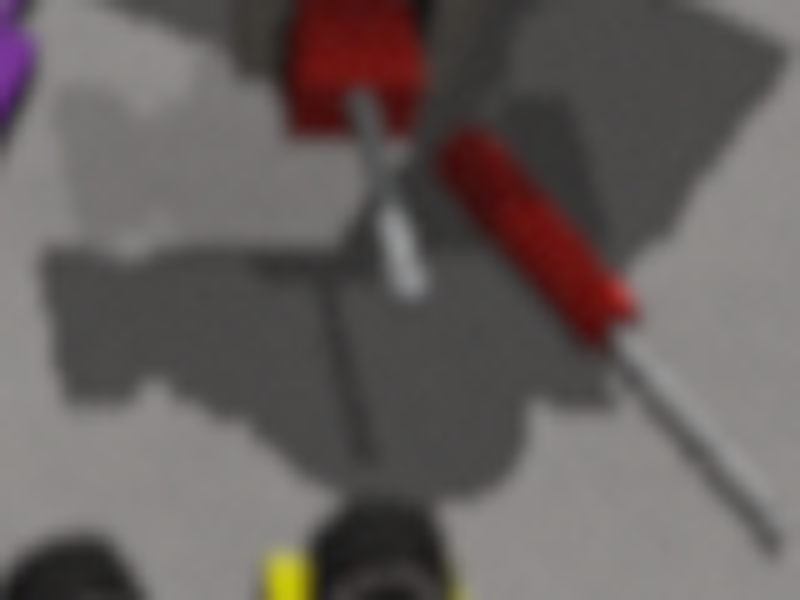

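```bash
python3 -c "
from h import *
P=back('scene',[[384.5,175.5],[388.5,174.5],[400,196]],.015);print(P.round(3))
p=np.array([.341,.3675]);R=np.array([[np.cos(.27),np.sin(.27)],[-np.sin(.27),np.cos(.27)]])
print(((P[:,:2]-p)@R.T).round(3))
# roller A in this pin frame
print(R@(np.array([.4985,.411])-p))
"
```

```text
[[0.263 0.417 0.015]
 [0.253 0.43  0.015]
 [0.354 0.477 0.015]]
[[-0.062  0.069]
 [-0.068  0.084]
 [ 0.042  0.102]]
[ 1.63396734e-01 -8.61672866e-05]
```

Request:
servo_tool([
  [[0,0,15,0],[0,0,15,0],[0,0,15,0],[0,0,15,0],[0,0,12,0],[0,0,6,0],[0,0,4,0],[0,0,0,0],[0,0,0,0],[0,0,0,0]],
])

```text
t: 10.52
eef_pos: [0.3413, 0.3679, 0.0214]
ee_rot: [3.141, 0.001, -2.872]
force: [-1.1, 0.3, -0.5]
width: 0.0416
gripper_force: 40.0
```

Request:
servo_tool([
  [[-4,0,0,0],[-4,0,0,0],[-4,0,0,0],[-4,0,0,0],[-4,0,0,0],[-3,0,0,0],[-3,0,0,0],[-2,0,0,0],[0,0,0,0],[0,0,0,0]],
])

```text
t: 11.35
eef_pos: [0.368, 0.3747, 0.0205]
ee_rot: [-3.141, -0.0, -2.872]
force: [-0.6, -0.9, -1.0]
width: 0.0419
gripper_force: 40.0
```

```bash
python3 -c "
from h import *
go(.4985-.0984*np.cos(.27),.411-.0984*np.sin(.27),.02,.27-np.pi)
p=telemetry.get_state()['eef_pos'];w=telemetry.get_state()['ee_rot'][2]+np.pi
f=grab('scene')
tip=np.array(p)+[.130*np.cos(w),.130*np.sin(w),.015]; u=proj('scene',[tip])[0]; print(u)
x0,y0=(u-[24,18]).astype(int); cv2.imwrite('pics/tip2.png',cv2.resize(f[y0:y0+36,x0:x0+48,::-1],(400,300),interpolation=cv2.INTER_CUBIC));print(x0,y0)
"
```

```text
t 11.35 p [0.368  0.3747 0.0205] rpy [-3.141 -0.    -2.872] w 0.0419 F [-0.6 -0.9 -1. ] gf 40.0
 roll -0.0 then xyz mm [-37.1   0.2   0.5]
[377.1996835  216.84661987]
353 198
```

View pics/tip2.png

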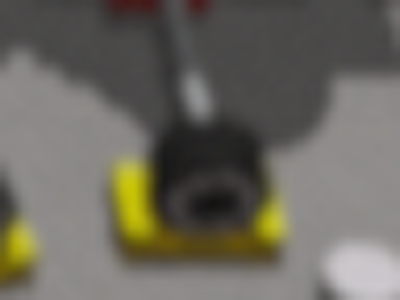

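Request:
servo_tool([
  [[-4,0,0,0],[-4,0,0,0],[-4,0,0,0],[-4,0,0,0],[-4,0,0,0],[-4,0,0,0],[-4,0,0,0],[-4,0,0,0],[-4,0,0,0],[-1,0,0,0]],
])

```text
t: 12.23
eef_pos: [0.4043, 0.3849, 0.0206]
ee_rot: [3.141, 0.0, -2.872]
force: [0.5, 0.6, -0.3]
width: 0.0417
gripper_force: 40.0
```

Request:
servo_tool([
  [[0,0,0,0],[0,0,-3,0],[0,0,-3,0],[0,0,-3,0],[0,0,-4,0],[0,0,-4,0],[0,0,-5,0],[0,0,-5,0],[0,0,-5,0],[0,0,0,0]],
])

```text
t: 13.07
eef_pos: [0.404, 0.3853, 0.0539]
ee_rot: [3.14, 0.001, -2.871]
force: [0.6, 0.8, -2.7]
width: 0.0418
gripper_force: 40.0
```

```bash
python3 -c "
from h import *
go(.4985-.0984*np.cos(.27),.411-.0984*np.sin(.27),.02,.27-np.pi)
f=grab('scene')
u=proj('scene',[[.4985,.411,.05]])[0]
x0,y0=(u-[32,24]).astype(int); cv2.imwrite('pics/up.png',cv2.resize(f[y0:y0+48,x0:x0+64,::-1],(400,300),interpolation=cv2.INTER_CUBIC));print(x0,y0)
"
```

```text
t 13.07 p [0.404  0.3853 0.0539] rpy [ 3.140e+00  1.000e-03 -2.871e+00] w 0.0418 F [ 0.6  0.8 -2.7] gf 40.0
 roll 0.0 then xyz mm [ 0.5 -0.4 33.9]
346 191
```

View pics/up.png

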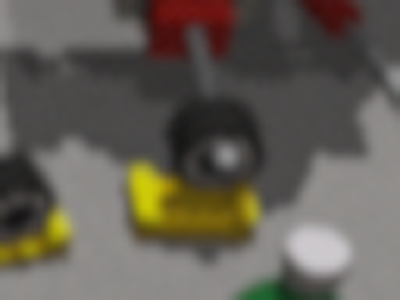

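Request:
servo_tool([
  [[0,0,-6,0],[0,0,-10,0],[0,0,-12,0],[0,0,-14,0],[0,0,-14,0],[0,0,-12,0],[0,0,-8,0],[0,0,0,0.03],[0,0,0,0.06],[0,0,0,0.06]],
])

```text
t: 13.95
eef_pos: [0.4036, 0.3846, 0.1292]
ee_rot: [3.141, 0.0, -3.025]
force: [0.1, 0.3, -1.8]
width: 0.0413
gripper_force: 40.0
```

Request:
servo_tool([
  [[0,0,0,0.06],[0,0,0,0.06],[0,0,0,0.06],[0,0,0,0.06],[0,0,0,0.06],[0,0,0,0.03],[0,0,0,0],[0,0,0,0],[0,0,0,0],[0,0,0,0]],
])

```text
t: 14.78
eef_pos: [0.4036, 0.3846, 0.1286]
ee_rot: [-3.142, -0.0, 2.932]
force: [-0.2, 0.5, -2.0]
width: 0.0417
gripper_force: 40.0
```

```bash
python3 -c "
from h import *
go(.5368,.0432,.13,-.21-np.pi)"
```

```text
t 14.78 p [0.4036 0.3846 0.1286] rpy [-3.142 -0.     2.932] w 0.0417 F [-0.2  0.5 -2. ] gf 40.0
 roll 0.001 then xyz mm [-201.5 -306.1   -1.4]
```

Request:
servo_tool([
  [[-6,-9.1,0,0],[-9.6,-14.6,0,0],[-12,-18.2,0,0],[-12,-18.2,0,0],[-12,-18.2,0,0],[-12,-18.2,0,0],[-12,-18.2,0,0],[-12,-18.2,0,0],[-12,-18.2,0,0],[-12,-18.2,0,0]],
])

```text
t: 15.62
eef_pos: [0.4776, 0.1943, 0.1287]
ee_rot: [3.142, 0.0, 2.932]
force: [-0.4, 0.3, -2.1]
width: 0.0419
gripper_force: 40.0
```

Request:
servo_tool([
  [[-12,-18.2,0,0],[-12,-18.2,0,0],[-12,-18.2,0,0],[-12,-18.2,0,0],[-12,-18.2,0,0],[-12,-18.2,0,0],[-10.8,-16.4,0,0],[-7.2,-10.9,0,0],[0,0,0,0],[0,0,0,0]],
])

```text
t: 16.45
eef_pos: [0.5368, 0.0426, 0.1284]
ee_rot: [-3.141, -0.0, 2.93]
force: [-0.3, 0.5, -2.0]
width: 0.0417
gripper_force: 40.0
```

```bash
cat > look.py <<'E'
from h import *
import sys
# usage look.py out x y z tipz  -> scene crop with predicted roller circle
def crop(out,p,w=96,h=72,cams=('scene',)):
    r=[]
    for c in cams:
        f=grab(c); u=proj(c,[p])[0]; x0,y0=np.maximum((u-[w/2,h/2]).astype(int),0); print(c,x0,y0)
        r.append(cv2.resize(f[y0:y0+h,x0:x0+w,::-1],(400,300),interpolation=cv2.INTER_CUBIC))
    cv2.imwrite('pics/'+out,np.hstack(r))
E
python3 -c "
from look import *
go(.5368,.0432,.016,-.21-np.pi)
crop('w1.png',[.65,-.03,.03],cams=('scene','top'))"
```

```text
t 16.45 p [0.5368 0.0426 0.1284] rpy [-3.141 -0.     2.93 ] w 0.0417 F [-0.3  0.5 -2. ] gf 40.0
 roll -0.002 then xyz mm [1.000e-01 6.000e-01 1.124e+02]
scene 185 188
top 214 130
```

View pics/w1.png

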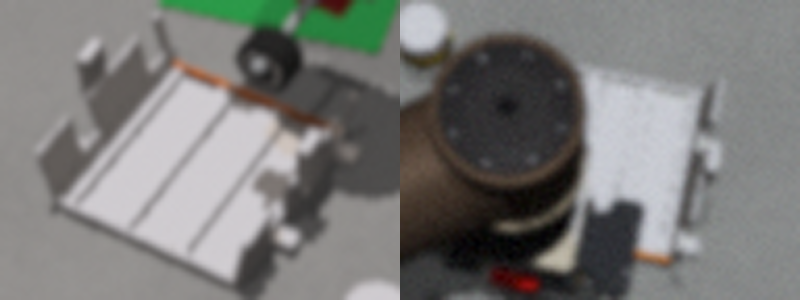

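Request:
servo_tool([
  [[0,0,10,0],[0,0,14,0],[0,0,16,0],[0,0,16,0],[0,0,14,0],[0,0,10,0],[0,0,8,0],[0,0,5,0],[0,0,4,0],[0,0,3,0]],
])

```text
t: 17.38
eef_pos: [0.5372, 0.0437, 0.0284]
ee_rot: [3.141, 0.0, 2.932]
force: [-0.5, -0.2, -1.8]
width: 0.042
gripper_force: 40.0
```

Request:
servo_tool([
  [[0,0,3,0],[0,0,3,0],[0,0,3,0],[0,0,2,0],[0,0,2,0],[0,0,1.4,0],[0,0,0,0],[0,0,0,0],[0,0,0,0],[0,0,0,0]],
])

```text
t: 18.22
eef_pos: [0.5371, 0.0435, 0.0143]
ee_rot: [3.141, 0.0, 2.931]
force: [0.7, 0.3, -1.7]
width: 0.0416
gripper_force: 40.0
```

```bash
python3 -c "
from look import *
go(.5368,.0432,.014,-.21-np.pi)
crop('w2.png',[.64,.0,.03],64,48,cams=('scene',))"
```

```text
t 18.22 p [0.5371 0.0435 0.0143] rpy [3.141 0.    2.931] w 0.0416 F [ 0.7  0.3 -1.7] gf 40.0
 roll -0.0 then xyz mm [ 0.2 -0.4  0.3]
scene 211 199
```

View pics/w2.png

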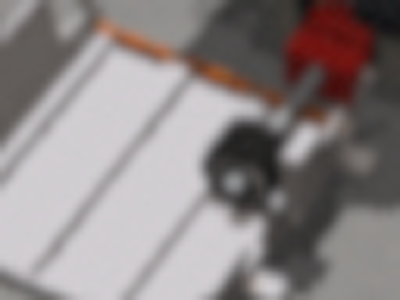

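Request:
servo_tool([
  [[4,0,0,0],[6,0,0,0],[6,0,0,0],[7,0,0,0],[7,0,0,0],[7,0,0,0],[8,0,0,0],[8,0,0,0],[8,0,0,0],[9,0,0,0]],
])

```text
t: 19.1
eef_pos: [0.4678, 0.0583, 0.0142]
ee_rot: [3.141, 0.0, 2.931]
force: [-0.1, -0.2, -1.6]
width: 0.0416
gripper_force: 40.0
```

Request:
servo_tool([
  [[0,0,-10,0],[0,0,-20,0],[0,0,-25,0],[0,0,-25,0],[0,0,-20,0],[0,0,-15,0],[0,0,0,0],[0,0,0,0],[0,0,0,0],[0,0,0,0]],
])

```text
t: 19.93
eef_pos: [0.4676, 0.0578, 0.128]
ee_rot: [-3.14, -0.002, 2.931]
force: [0.1, 1.0, -0.8]
width: 0.0418
gripper_force: 40.0
```

```bash
python3 -c "
from look import *
for y in (.52,): go(.543-.163*np.cos(y),.3185-.163*np.sin(y),.13,y-np.pi)
crop('w3.png',[.64,.0,.03],96,72,cams=('scene',))
print([(d['position'],d['conf']) for d in recognise('scene','roller1')])"
```

```text
t 19.93 p [0.4676 0.0578 0.128 ] rpy [-3.140e+00 -2.000e-03  2.931e+00] w 0.0418 F [ 0.1  1.  -0.8] gf 40.0
 roll -0.73 then xyz mm [-32.  188.7  -2. ]
scene 195 187
[([0.5524, 0.3142, 0.0472], 0.76), ([0.6412, 0.0224, 0.0421], 0.64), ([0.7461, 0.2647, 0.0434], 0.18)]
```

View pics/w3.png

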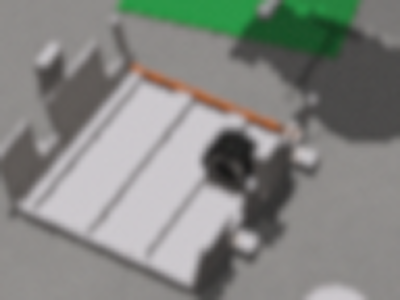

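Request:
servo_tool([
  [[0,0,0,-0.1],[0,0,0,-0.1],[0,0,0,-0.1],[0,0,0,-0.1],[0,0,0,-0.1],[0,0,0,-0.1],[0,0,0,-0.1],[0,0,0,-0.03],[-3,18.7,0,0],[-3,20,0,0]],
])

```text
t: 20.87
eef_pos: [0.4541, 0.0943, 0.1283]
ee_rot: [-3.141, -0.002, -2.624]
force: [0.8, 1.1, 0.3]
width: 0.0419
gripper_force: 40.0
```

Request:
servo_tool([
  [[-4,25,0,0],[-4,25,0,0],[-4,25,0,0],[-4,25,0,0],[-4,20,0,0],[-3,20,0,0],[-3,10,0,0],[0,0,0,0],[0,0,0,0],[0,0,0,0]],
])

```text
t: 21.7
eef_pos: [0.4025, 0.237, 0.1287]
ee_rot: [-3.141, -0.001, -2.622]
force: [0.2, 0.2, -0.9]
width: 0.0417
gripper_force: 40.0
```

```bash
python3 -c "
from look import *
for y in (.52,): go(.543-.163*np.cos(y),.3185-.163*np.sin(y),.02,y-np.pi)"
```

```text
t 21.7 p [0.4025 0.237  0.1287] rpy [-3.141e+00 -1.000e-03 -2.622e+00] w 0.0417 F [ 0.2  0.2 -0.9] gf 40.0
 roll -0.0 then xyz mm [  0.6   0.9 108.7]
```

Request:
servo_tool([
  [[0,0.4,15,0],[0,0.5,18,0],[0,0,18,0],[0,0,18,0],[0,0,16,0],[0,0,12,0],[0,0,7,0],[0,0,4.5,0],[0,0,0,0],[0,0,0,0]],
])

```text
t: 22.53
eef_pos: [0.4024, 0.2384, 0.0209]
ee_rot: [-3.142, 0.0, -2.622]
force: [0.7, 0.3, -1.3]
width: 0.0416
gripper_force: 40.0
```

Request:
servo_tool([
  [[-4,0,0,0],[-4,0,0,0],[-4,0,0,0],[-4,0,0,0],[-4,0,0,0],[-3,0,0,0],[-3,0,0,0],[-2,0,0,0],[0,0,0,0],[0,0,0,0]],
])

```text
t: 23.37
eef_pos: [0.4263, 0.2524, 0.0205]
ee_rot: [-3.142, -0.0, -2.622]
force: [0.1, -0.4, -0.9]
width: 0.0417
gripper_force: 40.0
```

```bash
python3 -c "
from look import *
y=.52;go(.543-.0984*np.cos(y),.3185-.0984*np.sin(y),.02,y-np.pi)
crop('b1.png',[.52,.305,.04],48,36)"
```

```text
t 23.37 p [0.4263 0.2524 0.0205] rpy [-3.142 -0.    -2.622] w 0.0417 F [ 0.1 -0.4 -0.9] gf 40.0
 roll -0.0 then xyz mm [-35.7  -0.6   0.5]
scene 319 197
```

View pics/b1.png

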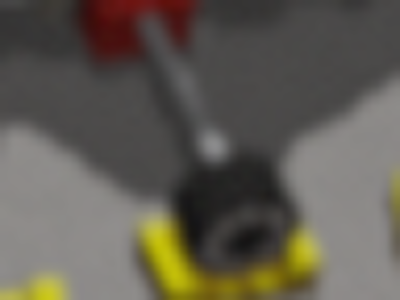

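Request:
servo_tool([
  [[-4,0,0,0],[-4,0,0,0],[-4,0,0,0],[-4,0,0,0],[-4,0,0,0],[-4,0,0,0],[-4,0,0,0],[-4,0,0,0],[-4,0,0,0],[0,0,0,0]],
])

```text
t: 24.25
eef_pos: [0.4585, 0.2709, 0.0207]
ee_rot: [3.142, 0.001, -2.622]
force: [0.3, -0.1, -0.7]
width: 0.0418
gripper_force: 40.0
```

Request:
servo_tool([
  [[0,0,0,0],[0,0,-3,0],[0,0,-3,0],[0,0,-3,0],[0,0,-4,0],[0,0,-4,0],[0,0,-5,0],[0,0,-5,0],[0,0,-5,0],[0,0,0,0]],
])

```text
t: 25.08
eef_pos: [0.4582, 0.2709, 0.054]
ee_rot: [3.141, 0.002, -2.622]
force: [0.1, 0.1, -0.8]
width: 0.0422
gripper_force: 40.0
```

```bash
python3 -c "
from look import *
go(.5159,-.0546,.13,-.21-np.pi)
crop('b2.png',[.53,.315,.06],64,48)"
```

```text
t 25.08 p [0.4582 0.2709 0.054 ] rpy [ 3.141e+00  2.000e-03 -2.622e+00] w 0.0422 F [ 0.1  0.1 -0.8] gf 40.0
 roll 0.73 then xyz mm [-124.3 -306.3  -76. ]
scene 315 189
```

View pics/b2.png

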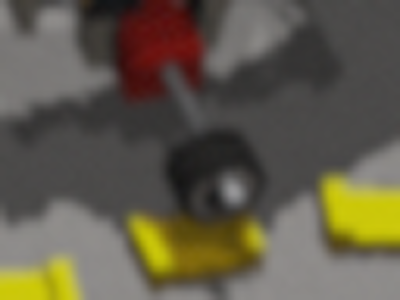

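Request:
servo_tool([
  [[0,0,-6,0],[0,0,-10,0],[0,0,-14,0],[0,0,-16,0],[0,0,-16,0],[0,0,-10,0],[0,0,-4,0],[0,0,0,0.04],[0,0,0,0.06],[0,0,0,0.07]],
])

```text
t: 25.97
eef_pos: [0.4574, 0.2701, 0.1284]
ee_rot: [-3.142, -0.001, -2.795]
force: [-1.2, 1.7, -1.4]
width: 0.0415
gripper_force: 40.0
```

Request:
servo_tool([
  [[0,0,0,0.08],[0,0,0,0.08],[0,0,0,0.08],[0,0,0,0.08],[0,0,0,0.08],[0,0,0,0.07],[0,0,0,0.05],[0,0,0,0.04],[0,0,0,0],[0,0,0,0]],
])

```text
t: 26.8
eef_pos: [0.4575, 0.2702, 0.1283]
ee_rot: [-3.141, -0.0, 2.933]
force: [-1.0, -0.7, -2.1]
width: 0.0417
gripper_force: 40.0
```

Request:
servo_tool([
  [[-4,-9.6,0,0],[-6,-15,0,0],[-8,-20,0,0],[-8,-20,0,0],[-8,-20,0,0],[-8,-20,0,0],[-8,-20,0,0],[-8,-20,0,0],[-8,-20,0,0],[-8,-20,0,0]],
])

```text
t: 27.63
eef_pos: [0.4913, 0.0728, 0.1286]
ee_rot: [-3.142, -0.0, 2.933]
force: [-0.0, 0.1, -1.2]
width: 0.0417
gripper_force: 40.0
```

Request:
servo_tool([
  [[-8,-20,0,0],[-8,-20,0,0],[-8,-20,0,0],[-8,-20,0,0],[-8,-20,0,0],[-6,-13,0,0],[-4,-9,0,0],[0,0,0,0],[0,0,0,0],[0,0,0,0]],
])

```text
t: 28.47
eef_pos: [0.5148, -0.0551, 0.1286]
ee_rot: [3.142, -0.0, 2.932]
force: [0.3, -0.0, -1.8]
width: 0.0419
gripper_force: 40.0
```

```bash
python3 -c "
from look import *
go(.5159,-.0546,.014,-.21-np.pi)"
```

```text
t 28.47 p [ 0.5148 -0.0551  0.1286] rpy [ 3.142 -0.     2.932] w 0.0419 F [ 0.3 -0.  -1.8] gf 40.0
 roll 0.0 then xyz mm [ -1.    0.8 114.6]
```

Request:
servo_tool([
  [[-1,0.8,10,0],[0,0,14,0],[0,0,16,0],[0,0,16,0],[0,0,14,0],[0,0,10,0],[0,0,8,0],[0,0,6,0],[0,0,4,0],[0,0,3,0]],
])

```text
t: 29.3
eef_pos: [0.5163, -0.0547, 0.0274]
ee_rot: [-3.142, 0.0, 2.932]
force: [0.4, 0.2, -1.4]
width: 0.0419
gripper_force: 40.0
```

Request:
servo_tool([
  [[0,0,3,0],[0,0,3,0],[0,0,3,0],[0,0,2,0],[0,0,2,0],[0,0,0.6,0],[0,0,0,0],[0,0,0,0],[0,0,0,0],[0,0,0,0]],
])

```text
t: 30.13
eef_pos: [0.5162, -0.0548, 0.0142]
ee_rot: [3.141, 0.0, 2.931]
force: [-0.1, 0.1, -1.7]
width: 0.0418
gripper_force: 40.0
```

```bash
python3 -c "
from look import *
go(.5159,-.0546,.014,-.21-np.pi)
crop('w4.png',[.64,-.03,.03],96,72)"
```

```text
t 30.13 p [ 0.5162 -0.0548  0.0142] rpy [3.141 0.    2.931] w 0.0418 F [-0.1  0.1 -1.7] gf 40.0
 roll -0.0 then xyz mm [0.3 0.1 0.2]
scene 186 185
```

View pics/w4.png

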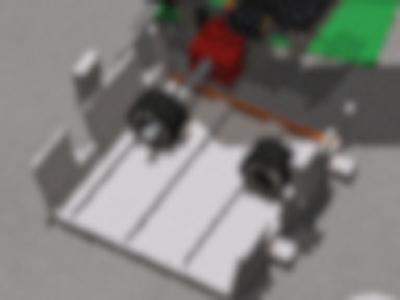

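Request:
servo_tool([
  [[4,0,0,0],[6,0,0,0],[6,0,0,0],[7,0,0,0],[7,0,0,0],[7,0,0,0],[8,0,0,0],[8,0,0,0],[8,0,0,0],[9,0,0,0]],
])

```text
t: 31.02
eef_pos: [0.4469, -0.04, 0.0141]
ee_rot: [3.141, 0.0, 2.931]
force: [-0.1, -0.1, -0.6]
width: 0.0415
gripper_force: 40.0
```

Request:
servo_tool([
  [[0,0,-10,0],[0,0,-20,0],[0,0,-25,0],[0,0,-25,0],[0,0,-20,0],[0,0,-15,0],[0,0,0,-0.06],[0,0,0,-0.12],[0,0,0,-0.12],[0,0,0,-0.12]],
])

```text
t: 31.85
eef_pos: [0.447, -0.0401, 0.1291]
ee_rot: [3.141, 0.0, -2.926]
force: [-1.1, 0.3, -1.3]
width: 0.0415
gripper_force: 40.0
```

Request:
servo_tool([
  [[0,0,0,-0.12],[0,0,0,-0.12],[0,0,0,-0.12],[0,0,0,-0.12],[0,0,0,-0.12],[0,0,0,-0.12],[0,0,0,-0.12],[0,0,0,-0.12],[0,0,0,-0.12],[0,0,0,-0.12]],
])

```text
t: 32.68
eef_pos: [0.4469, -0.0401, 0.1289]
ee_rot: [3.141, -0.0, -1.726]
force: [-0.3, 0.5, -1.8]
width: 0.0416
gripper_force: 40.0
```

```bash
python3 -c "
from look import *
go(.440,-.084,.009,1.568-np.pi)
for c in('scene','top'):
  grab(c); print(c,[(np.round(d['position'],3),round(d['conf'],2)) for d in recognise(c,'roller1')],[(np.round(d['position'],3),round(d['conf'],2)) for d in recognise(c,'mat')])
f=np.load('scene.npy');p=(.6496,-.032)
o=mask(f,'orange'); u=proj('scene',[[*p,.01]])[0]; yy,xx=np.nonzero(o); k=np.hypot(xx-u[0],yy-u[1])<45
w=back('scene',np.c_[xx,yy][k]+0.,.012)[:,:2]; d=cv2.fitLine(w.astype(np.float32),cv2.DIST_L2,0,.01,.01).ravel(); print(len(w),np.arctan2(d[1],d[0]),w[(w@d[:2]).argmin()],w[(w@d[:2]).argmax()])
"
```

```text
t 32.68 p [ 0.4469 -0.0401  0.1289] rpy [ 3.141 -0.    -1.726] w 0.0416 F [-0.3  0.5 -1.8] gf 40.0
 roll -0.152 then xyz mm [ 43.9   6.8 119.9]
scene [(array([0.64 , 0.022, 0.047]), 0.56), (array([ 0.622, -0.082,  0.043]), 0.53)] [(array([ 0.441, -0.032,  0.002]), 0.74), (array([ 0.663, -0.047,  0.011]), 0.15)]
top [] [(array([ 0.418, -0.096,  0.003]), 0.83), (array([ 0.675, -0.016,  0.006]), 0.48)]
51 1.3439626 [ 0.55628459 -0.07245562] [0.57903663 0.04508213]
```

Request:
servo_tool([
  [[0,0,0,-0.08],[0,0,0,-0.072],[15,2.3,10,0],[15,2.3,15,0],[13.9,2.2,20,0],[0,0,20,0],[0,0,20,0],[0,0,15,0],[0,0,8,0],[0,0,5,0]],
])

```text
t: 33.82
eef_pos: [0.4399, -0.0842, 0.0151]
ee_rot: [3.14, -0.0, -1.581]
force: [0.0, 0.3, -1.0]
width: 0.0416
gripper_force: 40.0
```

Request:
servo_tool([
  [[0,0,3,0],[0,0,2,0],[0,0,2,0],[0,0,0,0],[0,0,0,0],[0,0,0,0],[0,0,0,0],[0,0,0,0],[0,0,0,0],[0,0,0,0]],
])

```text
t: 34.65
eef_pos: [0.4405, -0.084, 0.0091]
ee_rot: [-3.141, 0.0, -1.58]
force: [0.0, -0.0, -1.9]
width: 0.0415
gripper_force: 40.0
```

```bash
python3 -c "
from look import *
go(.440,-.084,.0085,1.568-np.pi)"
```

```text
t 34.65 p [ 0.4405 -0.084   0.0091] rpy [-3.141  0.    -1.58 ] w 0.0415 F [ 0.  -0.  -1.9] gf 40.0
 roll -0.006 then xyz mm [-0.   0.5  0.6]
```

Request:
servo_tool([
  [[0,0,1,0],[0,0,0,0],[0,0,0,0],[0,0,0,0],[0,0,0,0],[0,0,0,0],[0,0,0,0],[0,0,0,0],[0,0,0,0],[0,0,0,0]],
], claw=-1)

```text
t: 35.48
eef_pos: [0.4404, -0.084, 0.0081]
ee_rot: [3.142, 0.0, -1.58]
force: [0.3, -0.6, -0.4]
width: 0.0874
gripper_force: 0.0
```

Request:
servo_tool([
  [[0,0,-10,0],[0,0,-20,0],[0,0,-30,0],[0,0,-30,0],[0,0,-30,0],[0,0,-30,0],[0,0,-30,0],[0,0,-10,0],[0,0,0,0],[0,0,0,0]],
], grip_force=60)

```text
t: 36.32
eef_pos: [0.4404, -0.0839, 0.1982]
ee_rot: [-3.14, 0.001, -1.58]
force: [0.3, -0.7, -1.4]
width: 0.0877
gripper_force: 0.0
```

```bash
cat > tote.py <<'E'
from look import *
def orange(c,p,zs=.012,r=45):
    f=np.load(c+'.npy'); h,s,v=hsv(f); o=(h>=6)&(h<20)&(s>90)&(v>80); u=proj(c,[[*p[:2],.01]])[0]; yy,xx=np.nonzero(o); k=np.hypot(xx-u[0],yy-u[1])<r
    if k.sum()<6: return print(c,'few',k.sum())
    w=back(c,np.c_[xx,yy][k]+0.,zs)[:,:2].astype(np.float32); 
    d=cv2.fitLine(w,cv2.DIST_L1,0,.01,.01).ravel(); n=np.array([-d[1],d[0]]); k=np.abs((w-d[2:])@n)<.012; w=w[k]
    a=w[(w@d[:2]).argmin()];b=w[(w@d[:2]).argmax()]
    q=(w-d[2:])@d[:2]; print(c,'n',len(w),'dir',np.arctan2(d[1],d[0]).round(3),'mid',(d[2:]+d[:2]*(q.min()+q.max())/2).round(4),'len',(q.max()-q.min()).round(3))
def floor(c,p,k,win=38,blur=0):
    m=mask(np.load(c+'.npy'),k)|mask(np.load(c+'.npy'),'orange'); print(c,k,fit([box(-85,85,-80,80,0,10)],{c:m},p,win))
E
python3 -c "
from tote import *
go(.6053,-.3654,.2,-1.366)
for c in('top','scene'):
  grab(c)
  print(c,'W');orange(c,(.6496,-.032));floor(c,(.6496,-.032,-.21),'white')
  print(c,'B');orange(c,(.511,-.385));floor(c,(.511,-.385,-1.36),'blue',42)
  for n in('blue_tote','blue_tote_tab','pin_tool'): print(n,[(np.round(d['position'],3),round(d['conf'],2)) for d in recognise(c,n)])
"
```

```text
t 36.32 p [ 0.4404 -0.0839  0.1982] rpy [-3.14e+00  1.00e-03 -1.58e+00] w 0.0877 F [ 0.3 -0.7 -1.4] gf 0.0
 roll -0.214 then xyz mm [ 309.2 -104.2   -1.8]
top W
top n 10 dir 0.773 mid [0.5441 0.0193] len 0.114
top white (array([ 0.6517, -0.0325, -0.1639]), np.float64(0.681))
top B
top n 25 dir 0.212 mid [ 0.4891 -0.3018] len 0.148
top blue (array([ 0.5101, -0.3894, -1.4216]), np.float64(0.195))
blue_tote [(array([ 0.515, -0.383,  0.009]), 0.92), (array([0.542, 0.316, 0.017]), 0.21)]
blue_tote_tab [(array([ 0.515, -0.385,  0.006]), 0.81)]
pin_tool [(array([0.283, 0.243, 0.029]), 0.57), (array([ 0.41 , -0.047,  0.033]), 0.49), (array([ 0.319, -0.299,  0.006]), 0.23)]
scene W
scene n 70 dir 1.348 mid [ 0.5656 -0.0209] len 0.139
scene white (array([ 0.6389, -0.0411, -0.2012]), np.float64(0.685))
scene B
scene n 38 dir 0.2 mid [ 0.4904 -0.3016] len 0.149
scene blue (array([ 0.4699, -0.3956, -1.3576]), np.float64(0.332))
blue_tote [(array([ 0.496, -0.388,  0.012]), 0.82), (array([0.322, 0.457, 0.02 ]), 0.48)]
blue_tote_tab [(array([ 0.49 , -0.382,  0.011]), 0.78), (array([ 0.666, -0.044,  0.014]), 0.22)]
pin_tool [(array([0.303, 0.244, 0.034]), 0.7), (array([ 0.424, -0.069,  0.031]), 0.57)]
```

```bash
python3 -c "
from tote import *
go(.6035,-.3663,.198,-1.365)"
```

```text
t 36.72 p [ 0.4402 -0.0841  0.1974] rpy [ 3.14 -0.   -1.58] w 0.0875 F [-0.1  0.2 -0.2] gf 0.0
 roll -0.215 then xyz mm [ 309.6 -102.2   -0.6]
```

Request:
servo_tool([
  [[0,0,0,-0.1],[0,0,0,-0.115],[20,-7,0,0],[30,-10,0,0],[35,-11.5,0,0],[35,-11.5,0,0],[35,-11.5,0,0],[35,-11.5,0,0],[35,-11.5,0,0],[35,-11.5,0,0]],
])

```text
t: 37.55
eef_pos: [0.5784, -0.3228, 0.1973]
ee_rot: [3.141, 0.0, -1.365]
force: [-0.1, 1.1, -0.5]
width: 0.0877
gripper_force: 0.0
```

Request:
servo_tool([
  [[25,-8.2,0,0],[15,-5,0,0],[9.6,-3,0,0],[0,0,0,0],[0,0,15,0],[0,0,20,0],[0,0,20,0],[0,0,10,0],[0,0,0,0],[0,0,0,0]],
])

```text
t: 38.38
eef_pos: [0.6037, -0.3657, 0.1333]
ee_rot: [3.141, 0.0, -1.364]
force: [0.5, 0.1, 0.9]
width: 0.0874
gripper_force: 0.0
```

```bash
python3 -c "
from tote import *
go(.6035,-.3663,.067,-1.365)
for c in('top','scene'): grab(c);orange(c,(.511,-.385))
"
```

```text
t 38.38 p [ 0.6037 -0.3657  0.1333] rpy [ 3.141  0.    -1.364] w 0.0874 F [0.5 0.1 0.9] gf 0.0
 roll 0.001 then xyz mm [ 0.6  0.3 66.3]
top n 20 dir 0.25 mid [ 0.4655 -0.3053] len 0.099
scene n 39 dir 0.2 mid [ 0.4928 -0.3011] len 0.154
```

Request:
servo_tool([
  [[0,0,15,0],[0,0,15,0],[0,0,15,0],[0,0,10,0],[0,0,7,0],[0,0,4,0],[0,0,0,0],[0,0,0,0],[0,0,0,0],[0,0,0,0]],
])

```text
t: 39.32
eef_pos: [0.6043, -0.3664, 0.068]
ee_rot: [-3.14, -0.001, -1.365]
force: [0.9, -0.2, 0.7]
width: 0.0876
gripper_force: 0.0
```

Request:
servo_tool([
  [[0,0,0,0],[0,0,0,0],[0,0,0,0],[0,0,0,0],[0,0,0,0],[0,0,0,0],[0,0,0,0],[0,0,0,0],[0,0,0,0],[0,0,0,0]],
], claw=1, grip_force=60)

```text
t: 40.15
eef_pos: [0.6038, -0.3662, 0.067]
ee_rot: [3.142, 0.0, -1.365]
force: [-0.5, -0.0, -0.7]
width: 0.0261
gripper_force: 0.0
```

Request:
servo_tool([
  [[0,0,0,0],[0,0,-4,0],[0,0,-6,0],[0,0,-8,0],[0,0,-10,0],[0,0,-12,0],[0,0,-12,0],[0,0,-12,0],[0,0,-6,0],[0,0,0,0]],
])

```text
t: 40.98
eef_pos: [0.6049, -0.3666, 0.1398]
ee_rot: [-3.138, -0.002, -1.365]
force: [0.3, 0.3, -1.1]
width: 0.0094
gripper_force: 59.9
```

```bash
python3 -c "
from tote import *
go(.6035,-.3663,.24,-1.365)
for c in('top','scene'): grab(c);orange(c,(.511,-.385),.070+.012,60)
print(telemetry.get_state()['moment'])
"
```

```text
t 40.98 p [ 0.6049 -0.3666  0.1398] rpy [-3.138e+00 -2.000e-03 -1.365e+00] w 0.0094 F [ 0.3  0.3 -1.1] gf 59.9
 roll 0.0 then xyz mm [  -0.6    1.3 -100.2]
top n 24 dir 0.553 mid [ 0.513  -0.2765] len 0.18
scene n 45 dir 0.213 mid [ 0.4924 -0.3011] len 0.149
[ 0.10067298  0.03959532 -0.02966567]
```

Request:
servo_tool([
  [[0,0,-8,0],[0,0,-12,0],[0,0,-12,0],[0,0,-12,0],[0,0,-12,0],[0,0,-9,0],[0,0,0,0.03],[0,0,0,0.06],[0,0,0,0.09],[0,0,0,0.1]],
])

```text
t: 41.92
eef_pos: [0.6039, -0.3662, 0.203]
ee_rot: [-3.141, -0.0, -1.649]
force: [-0.4, -0.6, -1.3]
width: 0.0097
gripper_force: 59.9
```

Request:
servo_tool([
  [[0,0,0,0.1],[0,0,0,0.1],[0,0,0,0.1],[0,0,0,0.1],[0,0,0,0.1],[0,0,0,0.1],[0,0,0,0.1],[0,0,0,0.1],[0,0,0,0.1],[0,0,0,0.1]],
])

```text
t: 42.75
eef_pos: [0.6039, -0.3662, 0.2029]
ee_rot: [-3.141, 0.0, -2.65]
force: [-0.2, -0.1, -1.9]
width: 0.0096
gripper_force: 59.9
```

Request:
servo_tool([
  [[0,0,0,0.1],[0,0,0,0.1],[0,0,0,0.1],[0,0,0,0.1],[0,0,0,0.1],[0,0,0,0.09],[0,0,0,0.07],[0,0,0,0.047],[0,0,0,0],[0,0,0,0]],
])

```text
t: 43.58
eef_pos: [0.6038, -0.3662, 0.2026]
ee_rot: [-3.141, 0.0, 2.933]
force: [-0.4, -0.1, -0.9]
width: 0.0096
gripper_force: 59.9
```

```bash
python3 -c "
from tote import *
go(.6285,-.1274,.205,2.931)
for c in('top','scene'): grab(c);orange(c,(.6496,-.033),.012,50)
u=proj('scene',[[.604+.02-.083,-.366+.094+.018,.15]]);print(u)
"
```

```text
t 43.58 p [ 0.6038 -0.3662  0.2026] rpy [-3.141  0.     2.933] w 0.0096 F [-0.4 -0.1 -0.9] gf 59.9
 roll 0.002 then xyz mm [ 25.8 238.7  -2.4]
top n 66 dir 1.515 mid [ 0.5653 -0.0732] len 0.27
scene n 72 dir 1.35 mid [ 0.5657 -0.0209] len 0.139
[[178.52579689 162.04124124]]
```

Request:
servo_tool([
  [[1,10,0,0],[2,18,0,0],[2.5,23,0,0],[2.5,23,0,0],[2.5,23,0,0],[2.5,23,0,0],[2.5,23,0,0],[2.5,23,0,0],[2.5,23,0,0],[2.5,23,0,0]],
])

```text
t: 44.52
eef_pos: [0.6254, -0.1524, 0.2023]
ee_rot: [3.141, 0.0, 2.932]
force: [0.0, 0.3, -2.2]
width: 0.0096
gripper_force: 59.9
```

Request:
servo_tool([
  [[2,14,0,0],[0.8,8,0,0],[0,4.7,0,0],[0,0,0,0],[0,0,15,0],[0,0,10,0],[0,0,0,0],[0,0,0,0],[0,0,0,0],[0,0,0,0]],
])

```text
t: 45.35
eef_pos: [0.6287, -0.1278, 0.1777]
ee_rot: [-3.142, 0.001, 2.931]
force: [-0.4, -0.8, -0.9]
width: 0.0095
gripper_force: 59.9
```

```bash
python3 -c "
from tote import *
go(.6285,-.1274,.125,2.931)
f=grab('scene')
# blue orange end now at white +x side, underside lifted L
p=telemetry.get_state()['eef_pos'];L=p[2]-.072
o=mask(f,'orange'); yy,xx=np.nonzero(o); u=proj('scene',[[.65+.083,-.033-.018,L]])[0]; u2=proj('scene',[[.5665,-.016,.012]])[0]
for q,z in((u,L+.012),(u2,.012)):
  k=np.hypot(xx-q[0],yy-q[1])<32
  w=back('scene',np.c_[xx,yy][k]+0.,z)[:,:2].astype(np.float32)
  if len(w)>5:
    d=cv2.fitLine(w,cv2.DIST_L1,0,.01,.01).ravel(); s=(w-d[2:])@d[:2]; print(len(w),np.arctan2(d[1],d[0]),d[2:]+d[:2]*(s.min()+s.max())/2,s.max()-s.min())
"
```

```text
t 45.35 p [ 0.6287 -0.1278  0.1777] rpy [-3.142e+00  1.000e-03  2.931e+00] w 0.0095 F [-0.4 -0.8 -0.9] gf 59.9
 roll 0.0 then xyz mm [ 0.3  0.3 52.7]
69 1.3350011 [ 0.72763175 -0.05034041] 0.15271059
51 -0.92960554 [ 0.6233086  -0.01442756] 0.15149958
```

Request:
servo_tool([
  [[-1,0,8,0],[-1,0,10,0],[0,0,10,0],[0,0,6,0],[0,0,4,0],[0,0,0,0],[0,0,0,0],[0,0,0,0],[0,0,0,0],[0,0,0,0]],
])

```text
t: 46.23
eef_pos: [0.6306, -0.1278, 0.1396]
ee_rot: [3.141, 0.001, 2.931]
force: [0.3, 0.4, -1.4]
width: 0.0095
gripper_force: 59.9
```

Request:
servo_tool([
  [[0,0,1,0],[0,0,1,0],[0,0,1,0],[0,0,1,0],[0,0,0,0],[0,0,0,0],[0,0,0,0],[0,0,0,0],[0,0,0,0],[0,0,0,0]],
])

```text
t: 47.07
eef_pos: [0.6304, -0.1278, 0.1351]
ee_rot: [3.142, 0.0, 2.931]
force: [-0.3, -0.5, -1.4]
width: 0.0095
gripper_force: 59.9
```

Request:
servo_tool([
  [[0,0,1,0],[0,0,1,0],[0,0,1,0],[0,0,0,0],[0,0,0,0],[0,0,0,0],[0,0,0,0],[0,0,0,0],[0,0,0,0],[0,0,0,0]],
])

```text
t: 47.9
eef_pos: [0.6304, -0.1278, 0.1321]
ee_rot: [-3.142, 0.0, 2.931]
force: [0.0, 0.4, -1.4]
width: 0.0096
gripper_force: 59.9
```

Request:
servo_tool([
  [[0,0,1,0],[0,0,1,0],[0,0,1,0],[0,0,0,0],[0,0,0,0],[0,0,0,0],[0,0,0,0],[0,0,0,0],[0,0,0,0],[0,0,0,0]],
])

```text
t: 48.73
eef_pos: [0.6304, -0.1278, 0.1291]
ee_rot: [3.142, 0.0, 2.931]
force: [-0.6, 0.3, -1.0]
width: 0.0097
gripper_force: 59.9
```

Request:
servo_tool([
  [[0,0,1,0],[0,0,1,0],[0,0,0,0],[0,0,0,0],[0,0,0,0],[0,0,0,0],[0,0,0,0],[0,0,0,0],[0,0,0,0],[0,0,0,0]],
])

```text
t: 49.57
eef_pos: [0.6304, -0.1277, 0.1271]
ee_rot: [3.142, 0.0, 2.931]
force: [0.6, 1.0, -1.2]
width: 0.0096
gripper_force: 59.9
```

```bash
python3 -c "
from tote import *
go(.6285,-.1274,.123,2.931);print(telemetry.get_state()['moment'])"
```

```text
t 49.57 p [ 0.6304 -0.1277  0.1271] rpy [3.142 0.    2.931] w 0.0096 F [ 0.6  1.  -1.2] gf 59.9
 roll 0.0 then xyz mm [ 1.9 -0.1  4.1]
[-0.16661183  0.0343208   0.04559529]
```

Request:
servo_tool([
  [[0,0,1,0],[0,0,1,0],[0,0,0,0],[0,0,0,0],[0,0,0,0],[0,0,0,0],[0,0,0,0],[0,0,0,0],[0,0,0,0],[0,0,0,0]],
])

```text
t: 50.4
eef_pos: [0.6304, -0.1279, 0.1252]
ee_rot: [-3.141, 0.0, 2.931]
force: [-0.3, -2.6, 3.2]
width: 0.0092
gripper_force: 60.0
```

Request:
servo_tool([
  [[0,0,1,0],[0,0,1,0],[0,0,0,0],[0,0,0,0],[0,0,0,0],[0,0,0,0],[0,0,0,0],[0,0,0,0],[0,0,0,0],[0,0,0,0]],
])

```text
t: 51.23
eef_pos: [0.6306, -0.1281, 0.1249]
ee_rot: [-3.141, 0.001, 2.932]
force: [-4.8, -2.9, 12.2]
width: 0.0098
gripper_force: 60.0
```

```bash
python3 -c "
from tote import *
go(.6285,-.1274,.123,2.931);print(telemetry.get_state()['moment'])"
```

```text
t 51.23 p [ 0.6306 -0.1281  0.1249] rpy [-3.141e+00  1.000e-03  2.932e+00] w 0.0098 F [-4.8 -2.9 12.2] gf 60.0
 roll 0.001 then xyz mm [2.2 0.3 1.9]
[-0.29639144  1.56213111  0.03794196]
```

Request:
servo_tool([
  [[0,0,-1,0],[0,0,0,0],[0,0,0,0],[0,0,0,0],[0,0,0,0],[0,0,0,0],[0,0,0,0],[0,0,0,0],[0,0,0,0],[0,0,0,0]],
])

```text
t: 52.07
eef_pos: [0.6305, -0.128, 0.125]
ee_rot: [-3.141, 0.001, 2.932]
force: [-2.9, -2.1, 7.5]
width: 0.0096
gripper_force: 60.0
```

```bash
cat > chk.py <<'E'
from tote import *
def chk():
  f=grab('scene'); h,s,v=hsv(f)
  o=mask(f,'orange').astype(np.uint8); n,L,st,ce=cv2.connectedComponentsWithStats(o)
  for i in range(1,n):
    if st[i,4]<12: continue
    yy,xx=np.nonzero(L==i)
    for z in(.062,.012):
      w=back('scene',np.c_[xx,yy]+0.,z)[:,:2].astype(np.float32); d=cv2.fitLine(w,cv2.DIST_L1,0,.01,.01).ravel(); q=(w-d[2:])@d[:2]
      print(st[i],z,'dir',np.arctan2(d[1],d[0]).round(3),'mid',(d[2:]+d[:2]*(q.min()+q.max())/2).round(4),'len',(q.max()-q.min()).round(3))
E
python3 -c "
from chk import *
go(.6285,-.1274,.123,2.931);chk()"
```

```text
t 52.07 p [ 0.6305 -0.128   0.125 ] rpy [-3.141e+00  1.000e-03  2.932e+00] w 0.0096 F [-2.9 -2.1  7.5] gf 60.0
 roll 0.001 then xyz mm [2.1 0.2 2. ]
[  40   81   83   44 1621] 0.062 dir -0.403 mid [ 0.1981 -0.8555] len 0.386
[  40   81   83   44 1621] 0.012 dir -0.383 mid [ 0.1333 -0.9155] len 0.404
[505 149   7  30 122] 0.062 dir -0.015 mid [0.1275 0.829 ] len 0.164
[505 149   7  30 122] 0.012 dir -0.015 mid [0.0602 0.855 ] len 0.172
[206 229  35  16  67] 0.062 dir 1.342 mid [ 0.7307 -0.0347] len 0.122
[206 229  35  16  67] 0.012 dir 1.342 mid [ 0.6937 -0.0521] len 0.129
```

Request:
servo_tool([
  [[0,0,-1,0],[0,0,0,0],[0,0,0,0],[0,0,0,0],[0,0,0,0],[0,0,0,0],[0,0,0,0],[0,0,0,0],[0,0,0,0],[0,0,0,0]],
], claw=0.3)

```text
t: 52.95
eef_pos: [0.6304, -0.1278, 0.1251]
ee_rot: [3.142, 0.0, 2.931]
force: [-0.0, 0.2, -0.5]
width: 0.0307
gripper_force: 0.0
```

Request:
servo_tool([
  [[0,0,-5,0],[0,0,-10,0],[0,0,-15,0],[0,0,-20,0],[0,0,-25,0],[0,0,-25,0],[0,0,-20,0],[0,0,0,0],[0,0,0,0],[0,0,0,0]],
])

```text
t: 53.78
eef_pos: [0.6301, -0.1277, 0.2453]
ee_rot: [3.141, 0.0, 2.931]
force: [0.7, 0.0, -0.4]
width: 0.0306
gripper_force: 0.0
```

Request:
servo_tool([
  [[0,-20,0,0],[0,-35,0,0],[0,-35,0,0],[0,-35,0,0],[0,-35,0,0],[0,-35,0,0],[0,-35,0,0],[0,-25,0,0],[0,0,0,0],[0,0,0,0]],
])

```text
t: 54.62
eef_pos: [0.5759, -0.3784, 0.2433]
ee_rot: [3.141, -0.003, 2.929]
force: [0.1, 0.9, -0.2]
width: 0.0304
gripper_force: 0.0
```

```bash
cat > fin.py <<'E'
from chk import *
go(.6,-.4,.2,2.93);chk()
f=grab('top')
for z0,k,p in((.056,'blue',(.647,-.034,-.21)),):
    m=mask(f,k)|mask(f,'orange'); P=box(-85,85,-80,80,56,66); print('blue top',fit([P],{'top':m},p,42))
for c in('top','scene'):
    F=np.load(c+'.npy'); h,s,v=hsv(F); m=((h<8)|(h>172))&(s>120)&(v>60); yy,xx=np.nonzero(m); u=proj(c,[[.44,-.08,.03]])[0]; k=np.hypot(xx-u[0],yy-u[1])<22
    print(c,'handle',k.sum(),back(c,[[xx[k].mean(),yy[k].mean()]],.03 if c=='top' else .024).round(4))
    print([(np.round(d['position'],3),round(d['conf'],2)) for d in recognise(c,'pin_tool')],[(np.round(d['position'],3),round(d['conf'],2)) for d in recognise(c,'blue_tote')],[(np.round(d['position'],3),round(d['conf'],2)) for d in recognise(c,'roller1')])
E
python3 fin.py
```

```text
t 54.62 p [ 0.5759 -0.3784  0.2433] rpy [ 3.141e+00 -3.000e-03  2.929e+00] w 0.0304 F [ 0.1  0.9 -0.2] gf 0.0
 roll -0.001 then xyz mm [-28.1 -16.   43.3]
[  40   83   65   42 1311] 0.062 dir -0.467 mid [ 0.2305 -0.8685] len 0.322
[  40   83   65   42 1311] 0.012 dir -0.464 mid [ 0.1679 -0.9281] len 0.338
[505 149   7  30 121] 0.062 dir -0.022 mid [0.128  0.8291] len 0.162
[505 149   7  30 121] 0.012 dir -0.022 mid [0.0608 0.855 ] len 0.171
[205 228  36  17  61] 0.062 dir 1.355 mid [ 0.7301 -0.0371] len 0.127
[205 228  36  17  61] 0.012 dir 1.355 mid [ 0.6931 -0.0546] len 0.134
blue top (array([ 0.6488, -0.0271, -0.1989]), np.float64(0.173))
top handle 169 [[ 0.4116 -0.0726  0.03  ]]
[(array([0.285, 0.24 , 0.031]), 0.74), (array([ 0.405, -0.065,  0.028]), 0.56)] [(array([ 0.648, -0.034,  0.067]), 0.95), (array([ 0.312, -0.3  ,  0.01 ]), 0.5)] [(array([ 0.647, -0.034,  0.067]), 0.71)]
scene handle 191 [[ 0.4182 -0.0729  0.024 ]]
[(array([0.305, 0.242, 0.03 ]), 0.77), (array([ 0.707, -0.016,  0.012]), 0.52), (array([ 0.424, -0.069,  0.03 ]), 0.51)] [(array([ 0.656, -0.05 ,  0.07 ]), 0.63)] [(array([ 0.426, -0.065,  0.026]), 0.29)]
```

Run:
```python
from h import *
p=(.4389,-.0335,1.5654)
for c in('top','scene'):
    f=np.load(c+'.npy'); h,s,v=hsv(f); P=world(box(-96,96,-41,41,2,2),p); hull=cv2.convexHull(proj(c,P).astype(np.float32)).astype(np.int32)
    M=np.zeros(f.shape[:2],np.uint8); cv2.fillConvexPoly(M,hull,1)
    g=(M>0)&(s<90)&(v>70); yy,xx=np.nonzero(g); w=back(c,np.c_[xx,yy]+0.,.023)[:,:2].astype(np.float32)
    if len(w)>5:
        d=cv2.fitLine(w,cv2.DIST_HUBER,0,.01,.01).ravel(); q=(w-d[2:])@d[:2]; print(c,len(w),'pin dir',np.arctan2(d[1],d[0]),'ends',d[2:]+d[:2]*q.min(),d[2:]+d[:2]*q.max())
    m=((h<8)|(h>172))&(s>120)&(v>60); yy,xx=np.nonzero(m);u=proj(c,[[.414,-.073,.03]])[0];k=np.hypot(xx-u[0],yy-u[1])<22; mm=np.zeros_like(m); mm[yy[k],xx[k]]=1
    print(c,fit(handle,{c:mm},(.414,-.073,1.6),26),fit(handle,{c:mm},(.414,-.073,1.2),26))
    w=back(c,np.c_[xx[k],yy[k]]+0.,.03)[:,:2]; e,V=np.linalg.eigh(np.cov(w.T)); print(np.sqrt(e*12),np.arctan2(*V[::-1,1]))
```

```text
top 54 pin dir -1.5026973 ends [0.4061389  0.05938954] [ 0.41307616 -0.04232314]
top (array([ 0.4118, -0.0729,  1.5686]), np.float64(0.222)) (array([ 0.4115, -0.0749,  1.5605]), np.float64(0.229))
[0.04214315 0.05707165] 1.7485729526940923
scene 20 pin dir -1.477267 ends [0.41476238 0.00437151] [ 0.4272748  -0.12901902]
scene (array([ 0.408 , -0.0758,  1.8805]), np.float64(0.309)) (array([ 0.408 , -0.0758,  1.8805]), np.float64(0.309))
[0.05793408 0.06274583] 0.8937318559412762
```

Request:
servo_tool([
  [[0,0,0,-0.12],[0,0,0,-0.12],[0,0,0,-0.12],[0,0,0,-0.12],[0,0,0,-0.12],[0,0,0,-0.12],[0,0,0,-0.12],[0,0,0,-0.12],[0,0,0,-0.12],[0,0,0,-0.12]],
], claw=-1)

```text
t: 55.85
eef_pos: [0.5774, -0.3766, 0.2452]
ee_rot: [-3.141, 0.0, -2.145]
force: [0.3, -0.0, 0.7]
width: 0.0869
gripper_force: 0.0
```

Request:
servo_tool([
  [[0,0,0,-0.12],[0,0,0,-0.12],[0,0,0,-0.12],[0,0,0,-0.12],[0,0,0,-0.12],[0,0,0,0],[0,0,0,0],[0,0,0,0],[0,0,0,0],[0,0,0,0]],
], grip_force=40)

```text
t: 56.68
eef_pos: [0.5772, -0.3771, 0.2451]
ee_rot: [-3.142, -0.0, -1.554]
force: [-0.4, 0.4, -0.1]
width: 0.0879
gripper_force: 0.0
```

```bash
python3 -c "
from h import *
go(.4125,-.0735,.0085,telemetry.get_state()['ee_rot'][2])"
```

```text
t 56.68 p [ 0.5772 -0.3771  0.2451] rpy [-3.142 -0.    -1.554] w 0.0879 F [-0.4  0.4 -0.1] gf 0.0
 roll 0.0 then xyz mm [-306.4  159.4  236.6]
```

Request:
servo_tool([
  [[-20,10.4,0,0],[-36,18.7,0,0],[-36,18.7,0,0],[-36,18.7,0,0],[-36,18.7,0,0],[-36,18.7,0,0],[-36,18.7,0,0],[-36,18.7,0,0],[-24,12.5,0,0],[-10.4,5.6,0,0]],
])

```text
t: 57.52
eef_pos: [0.4103, -0.0719, 0.2456]
ee_rot: [-3.14, 0.001, -1.551]
force: [-0.1, 0.0, -0.0]
width: 0.0876
gripper_force: 0.0
```

Request:
servo_tool([
  [[0,0,15,0],[0,0,30,0],[0,0,35,0],[0,0,35,0],[0,0,35,0],[0,0,35,0],[0,0,25,0],[0,0,15,0],[0,0,8,0],[0,0,3,0]],
])

```text
t: 58.35
eef_pos: [0.4115, -0.074, 0.0081]
ee_rot: [3.14, -0.001, -1.553]
force: [-0.7, 1.2, 0.1]
width: 0.088
gripper_force: 0.0
```

Request:
servo_tool([
  [[0,0,0,0],[0,0,0,0],[0,0,0,0],[0,0,0,0],[0,0,0,0],[0,0,0,0],[0,0,0,0],[0,0,0,0],[0,0,0,0],[0,0,0,0]],
], claw=1)

```text
t: 59.18
eef_pos: [0.4126, -0.0737, 0.0094]
ee_rot: [-3.14, 0.0, -1.551]
force: [0.2, 1.7, 5.6]
width: 0.0418
gripper_force: 39.9
```

```bash
python3 -c "
from h import *
go(.440,-.081,.0085,-1.57)"
```

```text
t 59.18 p [ 0.4126 -0.0737  0.0094] rpy [-3.14   0.    -1.551] w 0.0418 F [0.2 1.7 5.6] gf 39.9
 roll 0.019 then xyz mm [  7.3 -27.4   0.9]
```

Request:
servo_tool([
  [[0,0,-5,0],[0,0,-7,0],[1,-4,0,0],[2,-8,0,0.019],[2,-8,0,0],[2,-7,0,0],[0,0,4,0],[0,0,4,0],[0,0,2,0],[0,0,1,0]],
])

```text
t: 60.02
eef_pos: [0.438, -0.0809, 0.0095]
ee_rot: [3.14, -0.001, -1.571]
force: [-5.5, 1.3, 16.7]
width: 0.0419
gripper_force: 39.9
```

Request:
servo_tool([
  [[0,0,0.5,0],[0,0,0.5,0],[0,0,0,0],[0,0,0,0],[0,0,0,0],[0,0,0,0],[0,0,0,0],[0,0,0,0],[0,0,0,0],[0,0,0,0]],
])

```text
t: 60.85
eef_pos: [0.4379, -0.0809, 0.0094]
ee_rot: [3.14, -0.0, -1.571]
force: [-5.4, -0.4, 12.2]
width: 0.0416
gripper_force: 39.9
```

Request:
servo_tool([
  [[0,0,0,0],[0,0,0,0],[0,0,0,0],[0,0,0,0],[0,0,0,0],[0,0,0,0],[0,0,0,0],[0,0,0,0],[0,0,0,0],[0,0,0,0]],
], claw=-1)

```text
t: 61.68
eef_pos: [0.439, -0.0806, 0.009]
ee_rot: [3.142, 0.0, -1.571]
force: [-0.5, 0.6, -0.2]
width: 0.0877
gripper_force: 0.0
```

Request:
servo_tool([
  [[0,0,-10,0],[0,0,-20,0],[0,0,-30,0],[0,0,-30,0],[0,0,-30,0],[0,0,-30,0],[0,0,-30,0],[0,0,-30,0],[0,0,0,0],[0,0,0,0]],
])

```text
t: 62.52
eef_pos: [0.4399, -0.0804, 0.2208]
ee_rot: [-3.138, 0.001, -1.571]
force: [0.3, 0.2, -1.2]
width: 0.0877
gripper_force: 0.0
```

Request:
servo_tool([
  [[20,0,0,0],[35,0,0,0],[35,0,0,0],[35,0,0,0],[35,0,0,0],[35,0,0,0],[35,0,0,0],[20,0,0,0],[0,0,0,0],[0,0,0,0]],
])

```text
t: 63.35
eef_pos: [0.4379, -0.3312, 0.2171]
ee_rot: [3.139, 0.001, -1.573]
force: [0.3, 0.3, -0.1]
width: 0.0877
gripper_force: 0.0
```

```bash
python3 fin.py | grep -v '^\[  40\|^\[505'
python3 - <<'E'
from h import *
p=(.4389,-.0335,1.5654)
for c in('top','scene'):
    f=np.load(c+'.npy'); h,s,v=hsv(f); P=world(box(-96,96,-41,41,2,2),p); M=np.zeros(f.shape[:2],np.uint8); cv2.fillConvexPoly(M,cv2.convexHull(proj(c,P).astype(np.float32)).astype(np.int32),1)
    yy,xx=np.nonzero((M>0)&(s<90)&(v>70)); w=back(c,np.c_[xx,yy]+0.,.023)[:,:2].astype(np.float32)
    if len(w)>5:
        d=cv2.fitLine(w,cv2.DIST_HUBER,0,.01,.01).ravel(); q=(w-d[2:])@d[:2]; print(c,len(w),'pin dir',np.arctan2(d[1],d[0]),'ends',d[2:]+d[:2]*q.min(),d[2:]+d[:2]*q.max())
E
```

```text
t 63.35 p [ 0.4379 -0.3312  0.2171] rpy [ 3.139e+00  1.000e-03 -1.573e+00] w 0.0877 F [ 0.3  0.3 -0.1] gf 0.0
 roll 1.78 then xyz mm [-172.9  -33.2   17.1]
[198 225  42  20  67] 0.062 dir 1.355 mid [ 0.7271 -0.0512] len 0.151
[198 225  42  20  67] 0.012 dir 1.356 mid [ 0.69   -0.0694] len 0.158
blue top (array([ 0.6488, -0.0277, -0.199 ]), np.float64(0.186))
top handle 164 [[ 0.434  -0.0811  0.03  ]]
[(array([0.282, 0.243, 0.031]), 0.58), (array([ 0.432, -0.071,  0.034]), 0.47)] [(array([ 0.649, -0.031,  0.06 ]), 0.68)] []
scene handle 190 [[ 0.4401 -0.0797  0.024 ]]
[(array([ 0.444, -0.07 ,  0.028]), 0.79), (array([0.302, 0.242, 0.032]), 0.55)] [(array([0.747, 0.266, 0.04 ]), 0.74), (array([ 0.654, -0.05 ,  0.067]), 0.67)] []
top 44 pin dir -1.5469867 ends [0.4335478  0.06325155] [ 0.43615907 -0.0463998 ]
scene 99 pin dir 1.558782 ends [ 0.431502   -0.12575352] [0.43353933 0.04381193]
```

```bash
python3 -c "
from station import ticket
print(ticket.job_done())"
```

```text
the job is handed in; nothing more can be done
None
```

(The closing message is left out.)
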